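# Strip the pegboard's hook plates into the red tray

## Robot

A 6-joint arm with a two-finger parallel gripper is mounted at the origin on the work surface. World frame = base frame: x ahead of the robot, y to its left, z up, the work surface at z = 0. Lengths are in m, angles in rad, forces in N, time in s.
With the tool pointing down it reaches from about 0.35 to 0.85 m from the base axis. Payload 8.1 kg.
Tool frame: the origin (TCP) lies midway between the tips of the shut fingers; the grasp point (between the pads) lies 19 mm behind it (robot.grip_point_offset is the z of the grasp point in the tool frame, in m); z points along the fingers, y is the line along which they close (so a half turn about z gives the same grasp; the last joint's range is limited). The gripper opens to 85 mm and grips with 20 to 120 N. Pads are 22 mm wide; open, the fingers measure 114 mm over their backs; the gripper's body (76 mm by 85 mm) begins 54 mm behind the grasp point. The pads swing forward as they close: fully open they stand 13 mm farther back than shut.
Start: joints at [-1.425, 0.13, 1.488, -0, 1.523, -0.085], TCP at [0.137, -0.584, 0.231] pointing down, gripper open.
Joint ranges: [-2.96, 2.96], [-0.89, 2.26], [0.02, 2.5], [-1.34, 4.48], [0, 2.73], [-2.66, 2.66]. Speed limits (rad/s): [2.39, 2.39, 2.79, 3.14, 3.14, 3.14].

## Interface

Orientations are given as [roll, pitch, yaw] about the fixed x, y, z axes, in that order (R = Rz(yaw) Ry(pitch) Rx(roll)).
In Python, from station import telemetry, eyes, robot gives the robot as it stands.
- The arm moves only by the tool servo_tool, never from a script. Its argument "steps" is a list of rows, each an object with "delta_pos": the shift along the world's x, y, z scaled (see below), a list of three; "rotation": the turn, a rotation vector about the world's x, y, z scaled (see below), a list of three; "jaw": the opening, from 0 (shut) to 1 (fully open). In form: [{"delta_pos": [x, y, z], "rotation": [ax, ay, az], "jaw": jaw}, ...]. A call has 1 to 10 rows; each row is the pose to reach, as a shift and turn from the pose commanded when the call began; what a row does not reach only later rows make up. The controller multiplies each number of a shift by 0.25 m and each number of a turn by pi/2 rad. A row lasts 1/12 s, in which the tool goes at most 41.7 mm and 7.16 degrees, less where a joint would pass 70% of its speed; a pose out of reach is approached as far as the arm can. A call with a number of a shift or a turn outside -1 to 1 is refused whole. A call with a gripper value outside its range is refused whole. The fingers move at their own pace and stop on an object; "force" is the grip in N (left out, the last holds). Time passes only in rows, so rows that repeat a pose let the fingers close. It gives the time, the measured TCP pose, the force, the opening and the grip force at its end, in the units of the state.
- telemetry.state(): the state, without advancing time (a new reading comes with each control period).
- eyes.camera(name): name is "side" or "top" or "wrist"; returns a dict with "color" (480x640x3 uint8, red, green, blue), "K" (3x3 intrinsics, pixels), "R" (3x3) and "t" (3): a world point X has camera coordinates R X + t. Camera axes: x right, y down, z forward; pixel columns grow to the right and rows downward; lengths in m; the calibration is good to about 2 mm. A picture is of the moment at which its call begins. There is no depth.
- robot.hand_in(): hands the job in; it is judged then, once.
The state is a dict: "t": time; "q": joint angles; "qd": joint speeds; "effort": joint torques, N m; "position": TCP position; "eef_rot": TCP orientation; "ft_force": force on the tool from outside, world axes, zero at the start; "wrist_torque": the same for the moment, N m; "width": finger opening in m; "grip_force": force on a finger pad.
Only numpy, scipy, OpenCV 4.12 (cv2) and the standard library are available. Lean on these libraries where they do the work, as an engineer would, in place of code of your own. Each camera call takes 0.05 s, during which the arm holds its last target. There are 200 camera calls.

## Task

Take every hook plate off the pegboard that lies on the ledge: with the screw key (never with the fingers) turn each plate's captive screw anticlockwise to its stop where it is not released already, then lift the plates off and lay them flat inside the red tray. Once all are in, lift the loaded tray clear of the ledge and carry it level to the cork mat, setting it down in the middle of the mat. Leave the screw key standing upright on its round black mat, and do not disturb the jars and the bowl.

Things in the scene. Friction and masses are not known exactly. Their poses are not given: they have to be found in the camera images.
- board: white perforated pegboard panel, 235 (x) x 225 (y) x 12 mm, lying flat and fixed on the granite ledge; origin: centre of its underside; carries four mounts in a 2 x 2 pattern, 115 mm apart along its x, 110 mm along its y
- key: screw key standing upright: square blue handle 24 x 24 mm (top 130 mm above the foot, yellow band near the top) over a steel socket, a disc of 48 mm diameter (15 to 27 mm above the foot) with four square prongs, 10 x 10 mm and 15 mm long, below it, leaving a cross-shaped slot 14 mm wide along the key's x and y; origin: centre of the foot (prong ends), axes square to the handle's faces; 0.2 kg
- key_mat: round black rubber mat, 70 mm diameter, 3 mm thick, fixed: the key's place; origin: centre of its underside
- tray: loose red plastic tray 260 (x) x 190 (y) mm, rim 36 mm high, walls and floor 5 mm, with a centre grip wall 12 mm thick (along x), 180 mm long (along y), its top 96 mm above the underside, its upper part clad in black rubber, that splits the tray into two halves; origin: centre of its underside; 0.45 kg
- cork_mat: cork mat 290 (x) x 220 (y) x 4 mm, fixed on the ledge; origin: centre of its underside
- jar_1: glass jar with steel lid, 72 mm diameter, 110 mm tall, bystander; origin: centre of its underside
- jar_2: amber glass jar with wooden lid, 72 mm diameter, 130 mm tall, bystander; origin: centre of its underside
- bowl: blue ceramic bowl, 100 mm diameter, 50 mm tall, bystander; origin: centre of its underside
- plate_1: dark steel hook plate 96 (x) x 64 (y) x 5 mm, 0.09 kg, or absent; origin: centre of its underside. Centred 18 mm to +x is a slot 48 mm long (x) and 20 mm wide (y) around a screw's stem. At 32 mm to -x stands the hook's upright tab, 24 (x) x 10 (y) mm, from 5 to 55 mm above the underside, with a small curl towards -x: grip the tab across y
- plate_2: dark steel hook plate 96 (x) x 64 (y) x 5 mm, 0.09 kg, or absent; origin: centre of its underside. Centred 18 mm to +x is a slot 48 mm long (x) and 20 mm wide (y) around a screw's stem. At 32 mm to -x stands the hook's upright tab, 24 (x) x 10 (y) mm, from 5 to 55 mm above the underside, with a small curl towards -x: grip the tab across y
- plate_3: dark steel hook plate 96 (x) x 64 (y) x 5 mm, 0.09 kg, or absent; origin: centre of its underside. Centred 18 mm to +x is a slot 48 mm long (x) and 20 mm wide (y) around a screw's stem. At 32 mm to -x stands the hook's upright tab, 24 (x) x 10 (y) mm, from 5 to 55 mm above the underside, with a small curl towards -x: grip the tab across y
- plate_4: dark steel hook plate 96 (x) x 64 (y) x 5 mm, 0.09 kg, or absent; origin: centre of its underside. Centred 18 mm to +x is a slot 48 mm long (x) and 20 mm wide (y) around a screw's stem. At 32 mm to -x stands the hook's upright tab, 24 (x) x 10 (y) mm, from 5 to 55 mm above the underside, with a small curl towards -x: grip the tab across y
- screw_a (a joint): captive brass screw of mount a, upright axis: 0 = tight, 1.2 = fully released (stop), growing anticlockwise from above. Head: a bar 40 x 8 mm, 14 mm high, 7 to 21 mm above the board's top (2 mm over the plate). At value q the bar stands (q - 1.2) rad about z from the mount's x; at 1.2 it lies along it and passes the plate's slot. Friction 0.06 N m
- screw_a_top (a point): point on the axis of screw a at the top of its head, 33 mm above the ledge (it does not turn with the screw)
- mount_a: mount a on the board: a grey 5 mm high rim around a 102 (x) x 70 (y) mm bed that holds one hook plate, its axes along the plate's; origin: centre of the bed, on the board's top; the screw's axis is 18 mm to +x
- screw_b (a joint): captive brass screw of mount b, upright axis: 0 = tight, 1.2 = fully released (stop), growing anticlockwise from above. Head: a bar 40 x 8 mm, 14 mm high, 7 to 21 mm above the board's top (2 mm over the plate). At value q the bar stands (q - 1.2) rad about z from the mount's x; at 1.2 it lies along it and passes the plate's slot. Friction 0.06 N m
- screw_b_top (a point): point on the axis of screw b at the top of its head, 33 mm above the ledge (it does not turn with the screw)
- mount_b: mount b on the board: a grey 5 mm high rim around a 102 (x) x 70 (y) mm bed that holds one hook plate, its axes along the plate's; origin: centre of the bed, on the board's top; the screw's axis is 18 mm to +x
- screw_c (a joint): captive brass screw of mount c, upright axis: 0 = tight, 1.2 = fully released (stop), growing anticlockwise from above. Head: a bar 40 x 8 mm, 14 mm high, 7 to 21 mm above the board's top (2 mm over the plate). At value q the bar stands (q - 1.2) rad about z from the mount's x; at 1.2 it lies along it and passes the plate's slot. Friction 0.06 N m
- screw_c_top (a point): point on the axis of screw c at the top of its head, 33 mm above the ledge (it does not turn with the screw)
- mount_c: mount c on the board: a grey 5 mm high rim around a 102 (x) x 70 (y) mm bed that holds one hook plate, its axes along the plate's; origin: centre of the bed, on the board's top; the screw's axis is 18 mm to +x
- screw_d (a joint): captive brass screw of mount d, upright axis: 0 = tight, 1.2 = fully released (stop), growing anticlockwise from above. Head: a bar 40 x 8 mm, 14 mm high, 7 to 21 mm above the board's top (2 mm over the plate). At value q the bar stands (q - 1.2) rad about z from the mount's x; at 1.2 it lies along it and passes the plate's slot. Friction 0.06 N m
- screw_d_top (a point): point on the axis of screw d at the top of its head, 33 mm above the ledge (it does not turn with the screw)
- mount_d: mount d on the board: a grey 5 mm high rim around a 102 (x) x 70 (y) mm bed that holds one hook plate, its axes along the plate's; origin: centre of the bed, on the board's top; the screw's axis is 18 mm to +x
Mind the look-alikes: they are no part of the job. Of the things that look like the key_mat, take the one that is farthest from the robot's base at the start. What is shaped like the plate_3 but purple is not meant.

How it is judged:
On the way, in this order (a step that is already met when the one before it is completed fails the run):
1. every hook plate lies flat inside the tray, the tray not yet on the cork mat (x of plate_1 in the frame of tray between -0.125 and 0.125 m and y of plate_1 in the frame of tray between -0.09 and 0.09 m and z of each of plate_1, plate_2, plate_3, plate_4 in the frame of tray below 0.02 m and angle between each of plate_1, plate_2, plate_3, plate_4's own z axis and vertical below 0.2 rad and x of plate_2 in the frame of tray between -0.125 and 0.125 m and y of plate_2 in the frame of tray between -0.09 and 0.09 m and x of plate_3 in the frame of tray between -0.125 and 0.125 m and y of plate_3 in the frame of tray between -0.09 and 0.09 m and x of plate_4 in the frame of tray between -0.125 and 0.125 m and y of plate_4 in the frame of tray between -0.09 and 0.09 m and horizontal distance between tray and cork_mat above 0.2 m), for 0.2 s.
2. the loaded tray is lifted clear of the ledge, level (x of plate_1 in the frame of tray between -0.125 and 0.125 m and y of plate_1 in the frame of tray between -0.09 and 0.09 m and z of each of plate_1, plate_2, plate_3, plate_4 in the frame of tray below 0.02 m and angle between each of plate_1, plate_2, plate_3, plate_4, tray's own z axis and vertical below 0.2 rad and x of plate_2 in the frame of tray between -0.125 and 0.125 m and y of plate_2 in the frame of tray between -0.09 and 0.09 m and x of plate_3 in the frame of tray between -0.125 and 0.125 m and y of plate_3 in the frame of tray between -0.09 and 0.09 m and x of plate_4 in the frame of tray between -0.125 and 0.125 m and y of plate_4 in the frame of tray between -0.09 and 0.09 m and height (world z) of tray above 0.015 m), for 0.2 s.
At the end, for the whole second after the job is handed in: Every hook plate present lies flat (within 11 degrees) inside the tray; the tray rests flat on the cork mat, centres within 45 mm; the key stands upright on the black mat, centres within 30 mm; all at rest (x of plate_1 in the frame of tray between -0.125 and 0.125 m and y of plate_1 in the frame of tray between -0.09 and 0.09 m and z of each of plate_1, plate_2, plate_3, plate_4 in the frame of tray below 0.02 m and angle between each of plate_1, plate_2, plate_3, plate_4's own z axis and vertical below 0.2 rad and x of plate_2 in the frame of tray between -0.125 and 0.125 m and y of plate_2 in the frame of tray between -0.09 and 0.09 m and x of plate_3 in the frame of tray between -0.125 and 0.125 m and y of plate_3 in the frame of tray between -0.09 and 0.09 m and x of plate_4 in the frame of tray between -0.125 and 0.125 m and y of plate_4 in the frame of tray between -0.09 and 0.09 m and horizontal distance between tray and cork_mat below 0.045 m and height (world z) of each of tray, key below 0.009 m and angle between tray's own z axis and vertical below 0.05 rad and linear speed of each of tray, key below 0.02 m/s and horizontal distance between key and key_mat below 0.03 m and angle between key's own z axis and vertical below 0.1 rad); the robot touches nothing.
It fails at once if the tray is tipped more than 17 degrees (angle between tray's own z axis and vertical above 0.3 rad).
It fails at once if the fingers press on a screw instead of the key (contact force between the fingers and screw_a above 2 N or contact force between the fingers and screw_b above 2 N or contact force between the fingers and screw_c above 2 N or contact force between the fingers and screw_d above 2 N).
It fails at once if a jar or the bowl is moved more than 3 cm (distance of any of jar_1, jar_2, bowl from where it was at the start of the episode above 0.03 m).
Of plate_1, plate_2, plate_3, plate_4 only 2 to 4 are there at a start; the rules pass over those that are not, and their reading is None.
At some moment in a run one of tray may be knocked a few centimetres aside while the robot is not near it.
It also fails if it takes over 210 s, if anything falls off the work surface, if the arm or the gripper's body presses on something with over 40 N, if the wrist force passes 120 N, or if a joint passes its speed limit or range.

## Working session

There is one attempt and no reset: what is moved stays moved. The work goes in short steps, Python scripts to look and compute and a tool call to move; the robot and the scene stay as the last step left them, time stands still between calls to the robot, and variables do not carry over. Pictures are saved under pics/ and viewed, at most 14 in all, crops included, and the job is handed in when it is done.

Besides the shell and the picture viewer there is one more tool, called after "Request:" as name([rows], argument=value, ...), one row to a line, values as JSON. servo_tool: Moves the arm, as the interface text tells. Its arguments: {"type":"object","properties":{"steps":{"type":"array","items":{"type":"object","properties":{"delta_pos":{"type":"array","items":{"type":"number"}},"rotation":{"type":"array","items":{"type":"number"}},"jaw":{"type":"number"}}}},"force":{"type":"number"}},"required":["steps"]}

```bash
mkdir -p pics; ls
cat > h.py <<'E'
import cv2,numpy as np
from station import telemetry,eyes,robot
def cam(n,save=None):
    c=eyes.camera(n)
    if save: cv2.imwrite('pics/'+save+'.png',c['color'][:,:,::-1])
    return c
def ray(c,u,v,z):
    K,R,t=map(np.array,(c['K'],c['R'],c['t']))
    d=R.T@np.linalg.inv(K)@np.array([u,v,1.]); o=-R.T@t
    return o+d*(z-o[2])/d[2]
def proj(c,X):
    K,R,t=map(np.array,(c['K'],c['R'],c['t']))
    p=K@(R@np.array(X,float)+t); return p[:2]/p[2]
E
python3 - <<'E'
from h import *
print(telemetry.state())
for n in('top','side'):
    c=cam(n,n+'0'); print(n,c['K'],-np.array(c['R']).T@c['t'],c['R'])
import pickle
E
```

```text
pics
{'t': 0.0, 'q': array([-1.42540585e+00,  1.31177778e-01,  1.48932562e+00,  6.89511235e-06,
        1.52295524e+00, -8.53831747e-02]), 'qd': array([ 0.00208347,  0.00018073,  0.00130264, -0.00136756,  0.00170988,
        0.0010825 ]), 'effort': array([-1.79344101e-03, -5.69402182e+01, -5.00554955e+01, -3.93965574e-04,
        1.44792034e-02, -7.51290077e-05]), 'position': array([ 0.13719174, -0.5835345 ,  0.23020904]), 'eef_rot': array([-3.13973406e+00, -1.65991360e-04,  2.30773163e-01]), 'ft_force': array([ 0.36406991,  0.14601352, -0.18609026]), 'wrist_torque': array([-0.04419093, -0.02061448, -0.01146763]), 'grip_force': 0.0, 'width': 0.08527072123945921}
top [[472.85731426   0.         319.14002475]
 [  0.         472.85731426 235.32919472]
 [  0.           0.           1.        ]] [0.48046815 0.00614195 0.97474186] [[-0.02571325 -0.99950541  0.01810438]
 [-0.99635584  0.0241505  -0.08180334]
 [ 0.08132565 -0.02014184 -0.99648404]]
side [[612.15614171   0.         334.14598586]
 [  0.         612.15614171 230.8684112 ]
 [  0.           0.           1.        ]] [0.046921   1.09243615 0.72249507] [[-0.90725585 -0.42053529 -0.00607448]
 [-0.19929867  0.44259253 -0.87429508]
 [ 0.37036045 -0.79199869 -0.48535678]]
```

View pics/top0.png

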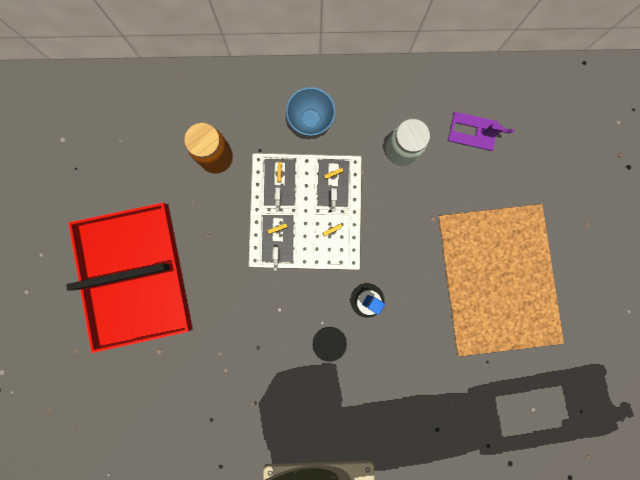

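View pics/side0.png

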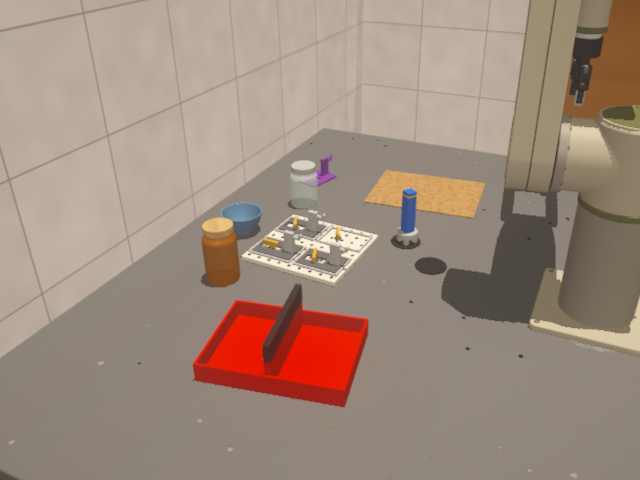

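The top view shows the board with three plates. The top-left screw (280,172) lies along x and is already released; the top-right (334,173) and bottom-left (278,229) screws are tight. The bottom-right mount (333,230) is empty. The key stands on the farther mat (368,300) and the tray is at the left. Next I'll measure positions.

```bash
cat > m.py <<'E'
from h import *
def rect(c,mask,z,amin=30,n=9):
    cs,_=cv2.findContours(mask.astype('uint8'),cv2.RETR_EXTERNAL,cv2.CHAIN_APPROX_NONE)
    out=[]
    for k in sorted(cs,key=cv2.contourArea,reverse=True)[:n]:
        if cv2.contourArea(k)<amin: continue
        p=np.array([ray(c,*q[0],z)[:2] for q in k],np.float32)
        (m,s,a)=cv2.minAreaRect(p); out.append((k[:,0].mean(0).round(1),np.round(m,4),np.round(s,4),round(a,1)))
    return out
def masks(c):
    h=cv2.cvtColor(c['color'],cv2.COLOR_RGB2HSV).astype(int); H,S,V=h[...,0],h[...,1],h[...,2]
    return dict(yel=(H>15)&(H<32)&(S>180)&(V>150), red=((H<4)|(H>176))&(S>180)&(V>60), blue=(H>105)&(H<122)&(S>200)&(V>90),
      blk=(V<42)&(S<80), cork=(H>8)&(H<20)&(S>120)&(V>100), white=(S<40)&(V>195), brass=(H>14)&(H<25)&(S>200)&(V>150))
Z=dict(yel=.033,red=.036,blue=.133,blk=.003,cork=.004,white=.012)
if __name__=='__main__':
    for n in('top','side'):
        c=cam(n); M=masks(c)
        for k in Z:
            m=M[k]
            if k=='white': m=cv2.morphologyEx(m.astype('uint8'),cv2.MORPH_CLOSE,np.ones((9,9)))
            print(n,k); [print('  ',*r) for r in rect(c,m,Z[k],8 if k in('yel','blue') else 300,7)]
E
python3 m.py
```

```text
top yel
   [333.1 173.1] [ 0.6826 -0.0439] [0.0064 0.0375] 22.2
   [279.  171.7] [0.6885 0.0648] [0.004  0.0389] 88.9
   [276.6 228.4] [0.5737 0.0705] [0.007  0.0373] 18.7
   [334.7 227.5] [ 0.5717 -0.0448] [0.0063 0.0216] 25.2
top red
   [128.6 276.2] [0.4862 0.3615] [0.2597 0.1984] 10.9
top blue
top blk
top cork
   [500.  279.6] [ 0.4614 -0.3839] [0.2896 0.2201] 5.1
   [204.1 142.8] [0.7572 0.2198] [0.0796 0.077 ] 40.9
top white
   [304.8 211.9] [0.6088 0.0142] [0.2252 0.2381] 87.2
   [412.9 134.7] [ 0.765  -0.2141] [0.0666 0.0666] 43.6
side yel
side red
   [278.3 349.6] [0.4783 0.3787] [0.2666 0.2293] 10.9
side blue
side blk
side cork
   [602.4  68.4] [ 0.134  -2.7048] [0.3026 2.9815] 1.4
   [424.9 193.3] [ 0.459  -0.3803] [0.287 0.22 ] 5.2
   [220.6 246. ] [0.7988 0.1068] [0.0798 0.3073] 35.6
side white
   [304.  244.1] [ 0.609  -0.0039] [0.2599 0.2351] 87.4
```

```bash
python3 -c "
import cv2
a=cv2.imread('pics/top0.png')[145:320,240:400]; cv2.imwrite('pics/ct.png',cv2.resize(a,None,fx=3.4,fy=3.4,interpolation=2))"
```

```text
(no output)
```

View pics/ct.png

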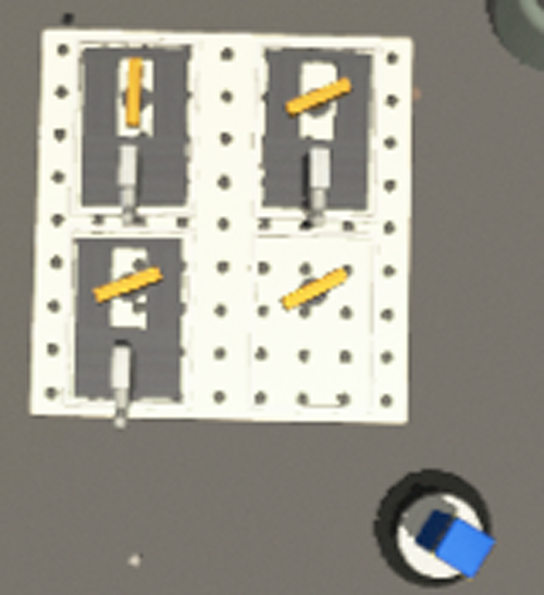

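The crop confirms it: TR and BL bars are tight with plates, TL is released, BR is empty, and all tabs are on the near (-x) side. The key's blue top at about (376,305) is rotated about 30°. I'll refine the key, mats and screws.

Run:
```python
from h import *
from m import rect
c=cam('top'); im=cv2.cvtColor(c['color'],cv2.COLOR_RGB2HSV).astype(int); H,S,V=im[...,0],im[...,1],im[...,2]
print(im[305,376],im[302,367],im[344,330],im[290,360])
b=(abs(H-im[305,376][0])<8)&(S>150)&(V>im[305,376][2]-25)
print('key top',rect(c,b,.133,20,3))
print('key all',rect(c,(abs(H-im[305,376][0])<10)&(S>150),.133,20,3))
k=(V<40); k[:150]=0;k[365:]=0
print('mats',rect(c,k,.003,60,8))
bk=k.copy(); bk[:,200:]=0
print('gripwall',rect(c,bk,.096,60,3))
w=(S<60)&(V>140); w[:280]=0
print('disc',rect(c,w,.030,20,3))
c=cam('side'); im=cv2.cvtColor(c['color'],cv2.COLOR_RGB2HSV).astype(int); H,S,V=im[...,0],im[...,1],im[...,2]
y=(H>12)&(H<32)&(S>150)&(V>120); y[:200]=0; y[280:]=0
print('side yel',rect(c,y,.033,6,9))
b=(H>100)&(H<125)&(S>200);b[:,:380]=0
for r in rect(c,b,.133,10,4):print('blue side',r)
ys,xs=np.nonzero(b);print(xs.min(),xs.max(),ys.min(),ys.max())
```

```text
[107 183 240] [109 197  79] [30 22 46] [60  9 27]
key top [(array([376.1, 305.6]), array([ 0.4218, -0.1084]), array([0.0215, 0.0216]), 54.9)]
key all [(array([373.1, 303.6]), array([ 0.4261, -0.1041]), array([0.0348, 0.0235]), 54.9)]
mats []
gripwall []
disc [(array([364.4, 308.3]), array([ 0.409 , -0.0982]), array([0.0437, 0.0151]), 49.1), (array([363.8, 478. ]), array([ 0.0874, -0.0864]), array([0.0328, 0.0056]), 88.1), (array([375.9, 295. ]), array([ 0.4358, -0.1229]), array([0.028 , 0.0085]), 43.5)]
side yel [(array([221.2, 256.7]), array([0.7534, 0.169 ]), array([0.0746, 0.2004]), 35.8), (array([270. , 242.6]), array([0.6812, 0.0764]), array([0.0313, 0.0379]), 30.7), (array([314.2, 254.7]), array([0.5687, 0.0807]), array([0.0083, 0.0544]), 21.4), (array([295., 222.]), array([ 0.6777, -0.0337]), array([0.0071, 0.0506]), 28.0), (array([337.4, 232.7]), array([ 0.5639, -0.0287]), array([0.0046, 0.0521]), 24.6)]Traceback (most recent call last):
  File "<stdin>", line 19, in <module>
    return umr_minimum(a, axis, None, out, keepdims, initial, where)
ValueError: zero-size array to reduction operation minimum which has no identity
```

Request:
servo_tool([
  {"delta_pos":[0.57,0.95,0],"rotation":[0,0,0.23],"jaw":1},
  {"delta_pos":[0.57,0.95,0],"rotation":[0,0,0.23],"jaw":1},
  {"delta_pos":[0.57,0.95,0],"rotation":[0,0,0.23],"jaw":1},
  {"delta_pos":[0.57,0.95,0],"rotation":[0,0,0.23],"jaw":1},
  {"delta_pos":[0.57,0.95,0],"rotation":[0,0,0.23],"jaw":1},
  {"delta_pos":[0.57,0.95,0],"rotation":[0,0,0.23],"jaw":1},
  {"delta_pos":[0.57,0.95,0],"rotation":[0,0,0.23],"jaw":1},
  {"delta_pos":[0.57,0.95,0],"rotation":[0,0,0.23],"jaw":1},
])

```text
t: 0.97
position: [0.282, -0.3428, 0.2315]
eef_rot: [3.142, -0.002, 0.596]
ft_force: [-0.5, -0.0, -0.0]
width: 0.0852
grip_force: 0.0
```

Request:
servo_tool([
  {"delta_pos":[0.568,0.95,0],"rotation":[0,0,0.233],"jaw":1},
  {"delta_pos":[0.568,0.95,0],"rotation":[0,0,0.233],"jaw":1},
  {"delta_pos":[0.568,0.95,0],"rotation":[0,0,0.233],"jaw":1},
  {"delta_pos":[0.568,0.95,0],"rotation":[0,0,0.233],"jaw":1},
  {"delta_pos":[0.568,0.95,0],"rotation":[0,0,0.233],"jaw":1},
  {"delta_pos":[0.568,0.95,0],"rotation":[0,0,0.233],"jaw":1},
  {"delta_pos":[0.568,0.95,0],"rotation":[0,0,0.233],"jaw":1},
  {"delta_pos":[0.568,0.95,0],"rotation":[0,0,0.233],"jaw":1},
  {"delta_pos":[0.568,0.95,0],"rotation":[0,0,0.233],"jaw":1},
])

```text
t: 1.72
position: [0.4222, -0.1081, 0.2313]
eef_rot: [-3.142, 0.0, 0.961]
ft_force: [-0.1, -0.7, -0.7]
width: 0.0853
grip_force: 0.0
```

Run:
```python
from h import *
from m import rect
s=telemetry.state();print(s['t'],s['position'],s['eef_rot'],s['q'])
c=cam('wrist','w1'); print(-np.array(c['R']).T@c['t'],np.round(c['R'],3),c['K'][0][0])
im=cv2.cvtColor(c['color'],cv2.COLOR_RGB2HSV).astype(int); H,S,V=im[...,0],im[...,1],im[...,2]
b=(abs(H-107)<8)&(S>120)&(V>60)
for r in rect(c,b,.133,50,3):print(r)
print(proj(c,(.4218,-.1084,.133)))
```

```text
1.7167 [ 0.42223161 -0.10812385  0.23126281] [-3.14153364e+00  2.89827241e-04  9.61443279e-01] [-3.68206636e-01 -3.29233291e-01  1.91759927e+00 -2.67389202e-04
  1.55335319e+00  2.41151101e-01]
[ 0.46646117 -0.04567028  0.37348207] [[ 0.82  -0.572 -0.002]
 [-0.545 -0.783  0.302]
 [-0.174 -0.247 -0.953]] 361.2645006819688
(array([319.8, 234.6]), array([ 0.4228, -0.1078]), array([0.0242, 0.0232]), 55.2)
(array([319.3, 204.6]), array([ 0.4349, -0.0897]), array([0.0153, 0.0206]), 55.2)
[318.89377167 236.1669604 ]
```

View pics/w1.png

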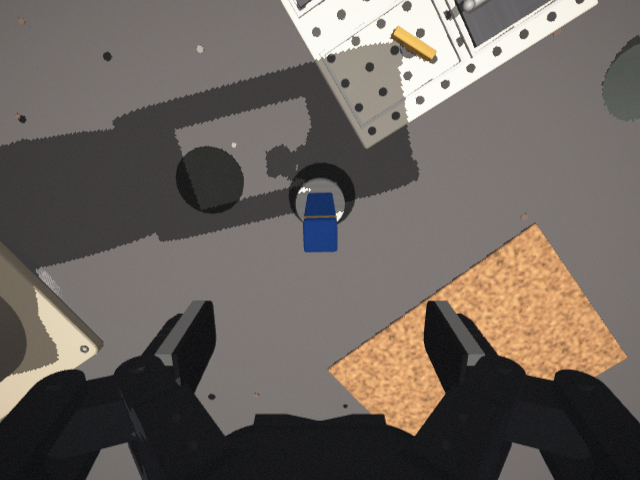

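The wrist view shows the key's top at (320,235), matching the top-camera fix, and the key mat around (322,194). Next: descend and grip.

Request:
servo_tool([
  {"delta_pos":[0.002,0.001,-0.15],"jaw":1},
  {"delta_pos":[0.002,0.001,-0.3],"jaw":1},
  {"delta_pos":[0.002,0.001,-0.45],"jaw":1},
  {"delta_pos":[0.002,0.001,-0.585],"jaw":1},
  {"delta_pos":[0.002,0.001,-0.585],"jaw":1},
  {"delta_pos":[0.002,0.001,-0.585],"jaw":0},
  {"delta_pos":[0.002,0.001,-0.585],"jaw":0},
  {"delta_pos":[0.002,0.001,-0.585],"jaw":0},
  {"delta_pos":[0.002,0.001,-0.585],"jaw":0},
  {"delta_pos":[0.002,0.001,-0.585],"jaw":0},
], force=60)

```text
invalid input
```

Run:
```python
from h import *
s=telemetry.state();print(s['t'],s['position'],s['eef_rot'],s['width'],s['grip_force'],s['ft_force'])
c=cam('top')
im=c['color'][270:330,335:400].astype(int).sum(2)
m=(im<135).astype('uint8')
cs,_=cv2.findContours(m,0,1); 
for k in sorted(cs,key=cv2.contourArea)[-2:]:
    (u,v),r=cv2.minEnclosingCircle(k); print(u+335,v+270,r,ray(c,u+335,v+270,.003))
cw={'K':None}
```

```text
1.7667 [ 0.42180257 -0.10908831  0.2312342 ] [-3.14151473e+00  5.59907494e-04  9.59701388e-01] 0.08562918953149086 0.0 [-0.65233716 -0.97676258 -0.12971567]
336.0 329.0 1.000100016593933 [ 0.36816134 -0.04282293  0.003     ]
379.5572395324707 301.56353759765625 29.77138328552246 [ 0.42101942 -0.13345619  0.003     ]
```

Request:
servo_tool([
  {"delta_pos":[0.002,0.001,-0.15],"rotation":[0,0,0],"jaw":1},
  {"delta_pos":[0.002,0.001,-0.3],"rotation":[0,0,0],"jaw":1},
  {"delta_pos":[0.002,0.001,-0.45],"rotation":[0,0,0],"jaw":1},
  {"delta_pos":[0.002,0.001,-0.585],"rotation":[0,0,0],"jaw":1},
  {"delta_pos":[0.002,0.001,-0.585],"rotation":[0,0,0],"jaw":1},
  {"delta_pos":[0.002,0.001,-0.585],"rotation":[0,0,0],"jaw":0},
  {"delta_pos":[0.002,0.001,-0.585],"rotation":[0,0,0],"jaw":0},
  {"delta_pos":[0.002,0.001,-0.585],"rotation":[0,0,0],"jaw":0},
  {"delta_pos":[0.002,0.001,-0.585],"rotation":[0,0,0],"jaw":0},
  {"delta_pos":[0.002,0.001,-0.585],"rotation":[0,0,0],"jaw":0},
], force=60)

```text
t: 2.65
position: [0.4237, -0.1095, 0.0871]
eef_rot: [3.138, -0.001, 0.958]
ft_force: [0.5, -0.3, -0.9]
width: 0.0257
grip_force: 0.0
```

Run:
```python
from h import *
s=telemetry.state();print(s['t'],s['position'],s['eef_rot'],s['width'],s['grip_force'],s['ft_force'])
R=np.array([[.82,-.572,-.002],[-.545,-.783,.302],[-.174,-.247,-.953]]);o=np.array([.46646,-.04567,.37348])
c=dict(K=[[361.26,0,320],[0,361.26,240],[0,0,1]],R=R,t=-R@o); print(ray(c,322,194,.003), cam('wrist')['K'])
```

```text
2.65 [ 0.42368366 -0.10950363  0.08708962] [ 3.13814254e+00 -7.98347839e-04  9.57968517e-01] 0.025696297771020126 0.008269113313872367 [ 0.4873099  -0.30616109 -0.89684158]
[ 0.42878796 -0.10155081  0.003     ] [[361.26450068   0.         319.38091733]
 [  0.         361.26450068 234.94390482]
 [  0.           0.           1.        ]]
```

Request:
servo_tool([
  {"delta_pos":[0.002,0.001,0],"rotation":[0,0,0],"jaw":0},
  {"delta_pos":[0.002,0.001,0],"rotation":[0,0,0],"jaw":0},
  {"delta_pos":[0.002,0.001,0.08],"rotation":[0,0,0],"jaw":0},
  {"delta_pos":[0.002,0.001,0.2],"rotation":[0,0,0],"jaw":0},
  {"delta_pos":[0.002,0.001,0.35],"rotation":[0,0,0],"jaw":0},
  {"delta_pos":[0.002,0.001,0.35],"rotation":[0,0,0],"jaw":0},
])

```text
t: 3.2
position: [0.4266, -0.1099, 0.1808]
eef_rot: [3.13, -0.003, 0.958]
ft_force: [1.1, -1.1, -1.0]
width: 0.0233
grip_force: 59.0
```

Run:
```python
from h import *
s=telemetry.state();print(s['t'],s['position'],s['eef_rot'],s['width'],s['grip_force'],s['ft_force'])
cam('side','s2')
```

```text
3.2 [ 0.42662711 -0.10994257  0.18075453] [ 3.13036748e+00 -2.78350235e-03  9.58445489e-01] 0.02325835418674841 59.04931426048279 [ 1.06218968 -1.1032891  -1.03618099]
```

Request:
servo_tool([
  {"delta_pos":[0.2,0.05,0],"rotation":[0,0,-0.08],"jaw":0},
  {"delta_pos":[0.36,0.09,0],"rotation":[0,0,-0.16],"jaw":0},
  {"delta_pos":[0.52,0.13,0],"rotation":[0,0,-0.24],"jaw":0},
  {"delta_pos":[0.68,0.17,0],"rotation":[0,0,-0.32],"jaw":0},
  {"delta_pos":[0.84,0.22,0],"rotation":[0,0,-0.4055],"jaw":0},
  {"delta_pos":[1,0.26,0],"rotation":[0,0,-0.4055],"jaw":0},
  {"delta_pos":[1,0.26,0],"rotation":[0,0,-0.4055],"jaw":0},
  {"delta_pos":[1,0.26,0],"rotation":[0,0,-0.4055],"jaw":0},
  {"delta_pos":[1,0.26,0],"rotation":[0,0,-0.4055],"jaw":0},
  {"delta_pos":[1,0.26,0],"rotation":[0,0,-0.4055],"jaw":0},
])

```text
t: 4.08
position: [0.6717, -0.0438, 0.1719]
eef_rot: [-3.141, 0.001, 0.321]
ft_force: [-0.1, -0.1, -2.1]
width: 0.0235
grip_force: 59.4
```

Run:
```python
from h import *
s=telemetry.state();print(s['t'],s['position'],s['eef_rot'],s['width'],s['grip_force'],s['ft_force'])
c=cam('wrist','w3'); print(proj(c,(.6822,-.0442,.033)))
im=cv2.cvtColor(c['color'],cv2.COLOR_RGB2HSV).astype(int); H,S,V=im[...,0],im[...,1],im[...,2]
from m import rect
y=(H>12)&(H<32)&(S>150)&(V>120)
for r in rect(c,y,.033,20,8): print(*r)
```

```text
4.0833 [ 0.67173158 -0.04377187  0.17187376] [-3.14113170e+00  1.39542852e-03  3.21127349e-01] 0.023471338958852714 59.40675616264343 [-0.14847226 -0.05363992 -2.06864472]
[323.57396044 208.33779997]
[192.3 155.3] [0.6894 0.0641] [0.0076 0.0391] 86.5
[326.4 206.8] [ 0.6838 -0.0451] [0.0063 0.0378] 23.1
[156.4 284.6] [0.5747 0.0696] [0.0066 0.0393] 18.5
```

View pics/w3.png

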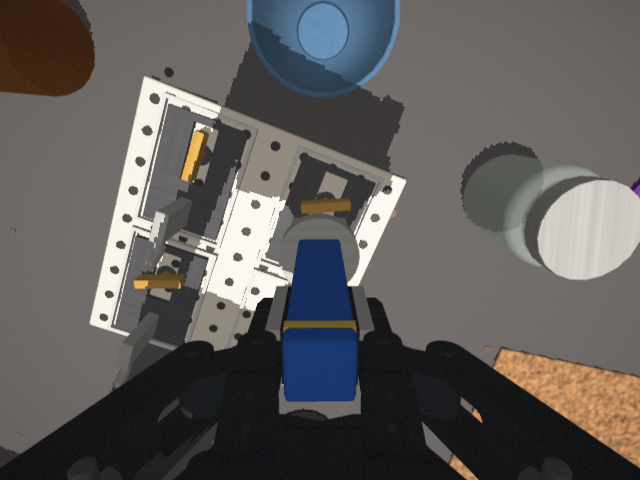

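The wrist view shows the TR bar at (326,207) ahead of the socket (disc edges 282 to 358), and the bowl and jars are clear. I'll check the key's offset in the hand.

Run:
```python
from h import *
c=cam('wrist'); g=c['color']
p=np.array([.6717,-.0438]); y=.321; X=np.array([np.cos(y),np.sin(y)]);Y=np.array([np.sin(y),-np.cos(y)])
im=cv2.cvtColor(g,cv2.COLOR_RGB2HSV)
print([tuple(im[v,320]) for v in range(204,244,2)])
print([(v,tuple(im[v,320])) for v in range(318,420,5)])
print([tuple(im[245,u]) for u in range(272,300,3)],[tuple(im[245,u]) for u in range(342,366,3)])
for v in (212,214,216,218):
    r=ray(c,320,v,.115)[:2]-p; print(v,r@X,r@Y)
for v in (335,345,400,402):
    r=ray(c,320,v,.2185)[:2]-p; print(v,r@X,r@Y)
```

```text
[(np.uint8(17), np.uint8(157), np.uint8(122)), (np.uint8(17), np.uint8(158), np.uint8(123)), (np.uint8(18), np.uint8(157), np.uint8(122)), (np.uint8(17), np.uint8(151), np.uint8(125)), (np.uint8(17), np.uint8(83), np.uint8(111)), (np.uint8(15), np.uint8(12), np.uint8(84)), (np.uint8(23), np.uint8(12), np.uint8(83)), (np.uint8(15), np.uint8(11), np.uint8(97)), (np.uint8(15), np.uint8(9), np.uint8(108)), (np.uint8(18), np.uint8(12), np.uint8(108)), (np.uint8(18), np.uint8(12), np.uint8(109)), (np.uint8(18), np.uint8(12), np.uint8(108)), (np.uint8(18), np.uint8(12), np.uint8(105)), (np.uint8(18), np.uint8(12), np.uint8(109)), (np.uint8(18), np.uint8(12), np.uint8(110)), (np.uint8(15), np.uint8(9), np.uint8(109)), (np.uint8(15), np.uint8(14), np.uint8(108)), (np.uint8(105), np.uint8(15), np.uint8(101)), (np.uint8(110), np.uint8(200), np.uint8(88)), (np.uint8(109), np.uint8(198), np.uint8(90))]
[(318, (np.uint8(110), np.uint8(202), np.uint8(87))), (323, (np.uint8(23), np.uint8(195), np.uint8(106))), (328, (np.uint8(110), np.uint8(201), np.uint8(89))), (333, (np.uint8(110), np.uint8(191), 
[... 1401 characters left out ...]
.uint8(111)), (np.uint8(20), np.uint8(14), np.uint8(110)), (np.uint8(30), np.uint8(9), np.uint8(108)), (np.uint8(30), np.uint8(12), np.uint8(108)), (np.uint8(20), np.uint8(14), np.uint8(110)), (np.uint8(20), np.uint8(13), np.uint8(120)), (np.uint8(17), np.uint8(21), np.uint8(108)), (np.uint8(20), np.uint8(21), np.uint8(109))]
212 0.027229920753370298 0.0011065514822978658
214 0.026058145552806895 0.0011077231427378661
216 0.024882310579222376 0.001108898862553313
218 0.0237023946975583 0.0011100786628771909
335 0.014288543825774528 0.0011665426344326598
345 0.01072745082755498 0.001170103378666921
400 -0.010170318257934156 0.0011909991010803933
402 -0.010974960265498787 0.0011918036642834479
```

Request:
servo_tool([
  {"delta_pos":[0.045,-0.003,0],"rotation":[0,0,0.034],"jaw":0},
  {"delta_pos":[0.045,-0.003,-0.1],"rotation":[0,0,0.034],"jaw":0},
  {"delta_pos":[0.045,-0.003,-0.18],"rotation":[0,0,0.034],"jaw":0},
  {"delta_pos":[0.045,-0.003,-0.18],"rotation":[0,0,0.034],"jaw":0},
  {"delta_pos":[0.045,-0.003,-0.18],"rotation":[0,0,0.034],"jaw":0},
  {"delta_pos":[0.045,-0.003,-0.18],"rotation":[0,0,0.034],"jaw":0},
])

```text
t: 4.68
position: [0.6842, -0.0447, 0.1293]
eef_rot: [3.141, -0.001, 0.374]
ft_force: [0.2, 0.1, -2.3]
width: 0.0239
grip_force: 59.2
```

Run:
```python
from h import *
s=telemetry.state();print(s['t'],s['position'],s['eef_rot'],s['width'],s['grip_force'],s['ft_force'])
```

```text
4.6833 [ 0.6841867  -0.04469134  0.12926348] [ 3.14080269e+00 -1.37643888e-03  3.74071042e-01] 0.023900863299893414 59.249818325042725 [ 0.18286259  0.11421084 -2.34255282]
```

Now lower further in small steps, watching the force.

Request:
servo_tool([
  {"delta_pos":[-0.004,0,-0.03],"rotation":[0,0,0],"jaw":0},
  {"delta_pos":[-0.004,0,-0.06],"rotation":[0,0,0],"jaw":0},
  {"delta_pos":[-0.004,0,-0.085],"rotation":[0,0,0],"jaw":0},
  {"delta_pos":[-0.004,0,-0.1],"rotation":[0,0,0],"jaw":0},
  {"delta_pos":[-0.004,0,-0.1],"rotation":[0,0,0],"jaw":0},
  {"delta_pos":[-0.004,0,-0.1],"rotation":[0,0,0],"jaw":0},
])

```text
t: 5.18
position: [0.683, -0.0443, 0.1023]
eef_rot: [-3.141, 0.0, 0.375]
ft_force: [0.3, -0.4, -2.1]
width: 0.0234
grip_force: 59.5
```

Request:
servo_tool([
  {"delta_pos":[0,0,0.006],"rotation":[0,0,0.07],"jaw":0},
  {"delta_pos":[0,0,0.006],"rotation":[0,0,0.145],"jaw":0},
  {"delta_pos":[0,0,0.006],"rotation":[0,0,0.22],"jaw":0},
  {"delta_pos":[0,0,0.006],"rotation":[0,0,0.295],"jaw":0},
  {"delta_pos":[0,0,0.006],"rotation":[0,0,0.37],"jaw":0},
  {"delta_pos":[0,0,0.006],"rotation":[0,0,0.44],"jaw":0},
  {"delta_pos":[0,0,0.006],"rotation":[0,0,0.51],"jaw":0},
  {"delta_pos":[0,0,0.006],"rotation":[0,0,0.58],"jaw":0},
  {"delta_pos":[0,0,0.006],"rotation":[0,0,0.64],"jaw":0},
  {"delta_pos":[0,0,0.006],"rotation":[0,0,0.69],"jaw":0},
])

```text
t: 6.02
position: [0.683, -0.0444, 0.1037]
eef_rot: [-3.141, 0.0, 1.463]
ft_force: [0.8, -0.3, -2.2]
width: 0.0235
grip_force: 59.5
```

Run:
```python
from h import *
s=telemetry.state();print(s['t'],s['position'],s['eef_rot'],s['wrist_torque'],s['ft_force'])
```

```text
6.0167 [ 0.68300244 -0.04443704  0.10373565] [-3.14140326e+00  1.39370740e-04  1.46326927e+00] [-0.18766305 -0.14695819 -0.12093802] [ 0.77428303 -0.27366029 -2.24164502]
```

Request:
servo_tool([
  {"delta_pos":[0,0,0],"rotation":[0,0,0.04],"jaw":0},
  {"delta_pos":[0,0,0],"rotation":[0,0,0.08],"jaw":0},
  {"delta_pos":[0,0,0],"rotation":[0,0,0.12],"jaw":0},
  {"delta_pos":[0,0,0],"rotation":[0,0,0.14],"jaw":0},
  {"delta_pos":[0,0,0],"rotation":[0,0,0.14],"jaw":0},
  {"delta_pos":[0,0,0],"rotation":[0,0,0.14],"jaw":0},
])

```text
t: 6.52
position: [0.683, -0.0445, 0.1038]
eef_rot: [-3.141, 0.0, 1.677]
ft_force: [0.4, -1.2, -2.1]
width: 0.0234
grip_force: 59.5
```

Run:
```python
from h import *
s=telemetry.state();print(s['t'],s['position'],s['eef_rot'],s['wrist_torque'],s['ft_force'])
```

```text
6.5167 [ 0.68298763 -0.04449614  0.1038139 ] [-3.14139549e+00  1.84157592e-04  1.67702306e+00] [-0.198844   -0.09585215 -0.0051987 ] [ 0.42306837 -1.23672826 -2.13160705]
```

Request:
servo_tool([
  {"delta_pos":[0,0,0],"rotation":[0,0,0.03],"jaw":0},
  {"delta_pos":[0,0,0],"rotation":[0,0,0.06],"jaw":0},
])

```text
t: 6.68
position: [0.6829, -0.0445, 0.1038]
eef_rot: [-3.141, -0.0, 1.772]
ft_force: [0.9, -0.8, -1.8]
width: 0.0239
grip_force: 60.3
```

Run:
```python
from h import *
s=telemetry.state();print(s['t'],s['position'],s['eef_rot'],s['wrist_torque'],s['ft_force'])
c=cam('wrist','w4')
```

```text
6.6833 [ 0.68292378 -0.0445064   0.10379862] [-3.14130606e+00 -9.40195890e-05  1.77199252e+00] [-0.16271192  0.01561855 -1.38897086] [ 0.8714103  -0.75017744 -1.83157173]
```

View pics/w4.png

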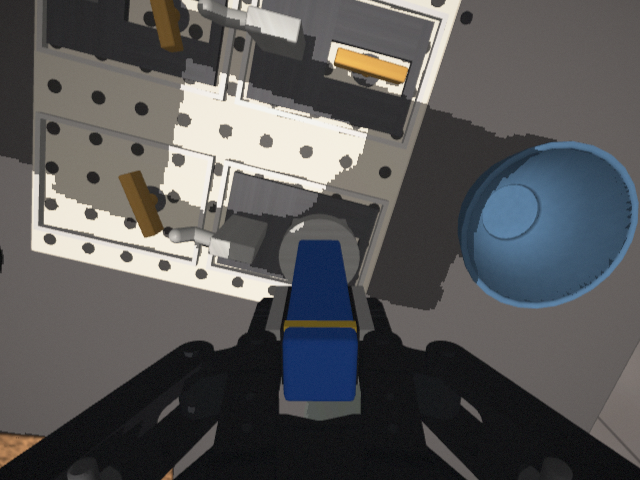

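The screw is at its stop: torque 1.4 N m, no slip visible in the hand. Back off, lift, and go to BL.

Request:
servo_tool([
  {"delta_pos":[0,0,0],"rotation":[0,0,-0.08],"jaw":0},
  {"delta_pos":[0,0,0],"rotation":[0,0,-0.15],"jaw":0},
  {"delta_pos":[0,0,0.03],"rotation":[0,0,-0.15],"jaw":0},
  {"delta_pos":[0,0,0.15],"rotation":[0,0,-0.15],"jaw":0},
  {"delta_pos":[0,0,0.28],"rotation":[0,0,-0.22],"jaw":0},
  {"delta_pos":[-0.1,0.1,0.28],"rotation":[0,0,-0.29],"jaw":0},
  {"delta_pos":[-0.2,0.21,0.28],"rotation":[0,0,-0.365],"jaw":0},
  {"delta_pos":[-0.3,0.32,0.28],"rotation":[0,0,-0.44],"jaw":0},
  {"delta_pos":[-0.4,0.42,0.28],"rotation":[0,0,-0.515],"jaw":0},
  {"delta_pos":[-0.438,0.46,0.28],"rotation":[0,0,-0.59],"jaw":0},
])

```text
t: 7.57
position: [0.5706, 0.0738, 0.1744]
eef_rot: [-3.14, -0.0, 0.845]
ft_force: [-0.4, -0.9, -0.7]
width: 0.0238
grip_force: 60.5
```

Request:
servo_tool([
  {"delta_pos":[0,0,0],"rotation":[0,0,-0.075],"jaw":0},
  {"delta_pos":[0,0,0],"rotation":[0,0,-0.15],"jaw":0},
  {"delta_pos":[0,0,0],"rotation":[0,0,-0.225],"jaw":0},
  {"delta_pos":[0,0,0],"rotation":[0,0,-0.3],"jaw":0},
  {"delta_pos":[0,0,0],"rotation":[0,0,-0.33],"jaw":0},
  {"delta_pos":[0,0,0],"rotation":[0,0,-0.33],"jaw":0},
  {"delta_pos":[0,0,0],"rotation":[0,0,-0.33],"jaw":0},
])

```text
t: 8.15
position: [0.5736, 0.0708, 0.1745]
eef_rot: [3.142, -0.0, 0.331]
ft_force: [0.8, 0.0, -1.5]
width: 0.0234
grip_force: 60.5
```

Run:
```python
from h import *
s=telemetry.state();print(s['t'],s['position'],s['eef_rot'],s['wrist_torque'],s['ft_force'])
c=cam('wrist')
from m import rect
im=cv2.cvtColor(c['color'],cv2.COLOR_RGB2HSV).astype(int); H,S,V=im[...,0],im[...,1],im[...,2]
y=(H>12)&(H<32)&(S>150)&(V>100)
for r in rect(c,y,.033,20,8): print(*r)
b=(H>100)&(H<120)&(S>170)
for r in rect(c,b,.218,200,2): print(*r)
```

```text
8.15 [0.5735908  0.07075687 0.17451008] [ 3.14151944e+00 -4.07057517e-04  3.31219687e-01] [ 0.02678378  0.00219945 -0.02957318] [ 0.80564837  0.04772783 -1.45647752]
[378.7  75.8] [0.6889 0.0649] [0.0076 0.039 ] 86.5
[510.  134.8] [ 0.6831 -0.0443] [0.0075 0.0395] 87.2
[439.3 265. ] [ 0.5693 -0.0385] [0.0074 0.038 ] 26.0
[319.5 364.3] [0.5751 0.0704] [0.0276 0.0239] 19.1
[319.  284.2] [0.6033 0.0802] [0.0258 0.0201] 19.1
```

The TR bar now lies at 87.2°, aligned with the mount, so it is released. Lower onto BL.

Request:
servo_tool([
  {"delta_pos":[0,0,-0.1],"rotation":[0,0,0],"jaw":0},
  {"delta_pos":[0,0,-0.18],"rotation":[0,0,0],"jaw":0},
  {"delta_pos":[0,0,-0.22],"rotation":[0,0,0],"jaw":0},
  {"delta_pos":[0,0,-0.25],"rotation":[0,0,0],"jaw":0},
  {"delta_pos":[0,0,-0.28],"rotation":[0,0,0],"jaw":0},
  {"delta_pos":[0,0,-0.284],"rotation":[0,0,0],"jaw":0},
  {"delta_pos":[0,0,-0.284],"rotation":[0,0,0],"jaw":0},
  {"delta_pos":[0,0,-0.284],"rotation":[0,0,0],"jaw":0},
])

```text
t: 8.87
position: [0.5742, 0.0707, 0.104]
eef_rot: [3.141, -0.001, 0.328]
ft_force: [-0.7, -0.1, -2.0]
width: 0.023
grip_force: 60.5
```

Seated with no contact force. Now turn it: 1.44 rad in total, which is 0.92 units.

Request:
servo_tool([
  {"delta_pos":[0,0,0],"rotation":[0,0,0.07],"jaw":0},
  {"delta_pos":[0,0,0],"rotation":[0,0,0.145],"jaw":0},
  {"delta_pos":[0,0,0],"rotation":[0,0,0.22],"jaw":0},
  {"delta_pos":[0,0,0],"rotation":[0,0,0.295],"jaw":0},
  {"delta_pos":[0,0,0],"rotation":[0,0,0.37],"jaw":0},
  {"delta_pos":[0,0,0],"rotation":[0,0,0.44],"jaw":0},
  {"delta_pos":[0,0,0],"rotation":[0,0,0.51],"jaw":0},
  {"delta_pos":[0,0,0],"rotation":[0,0,0.58],"jaw":0},
  {"delta_pos":[0,0,0],"rotation":[0,0,0.65],"jaw":0},
  {"delta_pos":[0,0,0],"rotation":[0,0,0.72],"jaw":0},
])

```text
t: 9.7
position: [0.5742, 0.0707, 0.1042]
eef_rot: [3.14, -0.0, 1.464]
ft_force: [0.3, -0.7, -1.8]
width: 0.0227
grip_force: 60.5
```

Request:
servo_tool([
  {"delta_pos":[0,0,0],"rotation":[0,0,0.05],"jaw":0},
  {"delta_pos":[0,0,0],"rotation":[0,0,0.1],"jaw":0},
  {"delta_pos":[0,0,0],"rotation":[0,0,0.15],"jaw":0},
  {"delta_pos":[0,0,0],"rotation":[0,0,0.18],"jaw":0},
  {"delta_pos":[0,0,0],"rotation":[0,0,0.2],"jaw":0},
])

```text
t: 10.12
position: [0.5741, 0.0708, 0.1042]
eef_rot: [3.14, -0.0, 1.774]
ft_force: [-0.5, 0.8, -2.5]
width: 0.0228
grip_force: 61.4
```

Run:
```python
from h import *
s=telemetry.state();print(s['t'],s['position'],s['eef_rot'],s['wrist_torque'],s['ft_force'])
```

```text
10.1167 [0.57413242 0.07077056 0.10420988] [ 3.14008035e+00 -1.84987560e-04  1.77427528e+00] [ 0.15527053  0.12476154 -1.37258809] [-0.50661371  0.79840887 -2.48265158]
```

Request:
servo_tool([
  {"delta_pos":[0,0,0],"rotation":[0,0,-0.08],"jaw":0},
  {"delta_pos":[0,0,0],"rotation":[0,0,-0.15],"jaw":0},
  {"delta_pos":[0,0,0.03],"rotation":[0,0,-0.15],"jaw":0},
  {"delta_pos":[0,0,0.15],"rotation":[0,0,-0.15],"jaw":0},
  {"delta_pos":[0,0,0.28],"rotation":[0,0,-0.22],"jaw":0},
  {"delta_pos":[-0.1,-0.12,0.28],"rotation":[0,0,-0.29],"jaw":0},
  {"delta_pos":[-0.2,-0.24,0.28],"rotation":[0,0,-0.365],"jaw":0},
  {"delta_pos":[-0.3,-0.36,0.28],"rotation":[0,0,-0.44],"jaw":0},
  {"delta_pos":[-0.4,-0.475,0.28],"rotation":[0,0,-0.515],"jaw":0},
  {"delta_pos":[-0.5,-0.59,0.28],"rotation":[0,0,-0.515],"jaw":0},
])

```text
t: 10.95
position: [0.4478, -0.0779, 0.1745]
eef_rot: [3.139, -0.001, 0.961]
ft_force: [0.6, -1.0, -1.5]
width: 0.0235
grip_force: 60.6
```

Request:
servo_tool([
  {"delta_pos":[-0.1,-0.12,0],"rotation":[0,0,0],"jaw":0},
  {"delta_pos":[-0.1,-0.12,0],"rotation":[0,0,0],"jaw":0},
  {"delta_pos":[-0.1,-0.12,0],"rotation":[0,0,0],"jaw":0},
  {"delta_pos":[-0.1,-0.12,0],"rotation":[0,0,0],"jaw":0},
])

```text
t: 11.28
position: [0.4242, -0.1071, 0.1744]
eef_rot: [3.139, -0.001, 0.965]
ft_force: [0.2, -0.1, -1.4]
width: 0.0233
grip_force: 60.7
```

Run:
```python
from h import *
s=telemetry.state();print(s['t'],s['position'],s['eef_rot'])
c=cam('top')
from m import rect
im=cv2.cvtColor(c['color'],cv2.COLOR_RGB2HSV).astype(int); H,S,V=im[...,0],im[...,1],im[...,2]
y=(H>12)&(H<32)&(S>150)&(V>100);y[:160]=0;y[260:]=0;y[:,:250]=0;y[:,365:]=0
for r in rect(c,y,.033,20,8): print(*r)
t=((H<4)|(H>176))&(S>180)&(V>60)
for r in rect(c,t,.036,300,8): print(*r)
```

```text
11.2833 [ 0.42418056 -0.10711811  0.17436404] [ 3.13938928e+00 -1.01186171e-03  9.64881406e-01]
[332.  229.4] [ 0.5686 -0.0394] [0.0072 0.0395] 25.2
[277.4 228. ] [0.5741 0.0699] [0.006  0.0362] 89.0
[278.9 171.7] [0.6885 0.0651] [0.0072 0.0391] 85.2
[333. 173.] [ 0.6831 -0.0442] [0.0081 0.0369] 88.4
[128.6 276.2] [0.4862 0.3615] [0.2597 0.1984] 10.9
```

Request:
servo_tool([
  {"delta_pos":[0,0,-0.12],"rotation":[0,0,0],"jaw":0},
  {"delta_pos":[0,0,-0.24],"rotation":[0,0,0],"jaw":0},
  {"delta_pos":[0,0,-0.31],"rotation":[0,0,0],"jaw":0},
  {"delta_pos":[0,0,-0.335],"rotation":[0,0,0],"jaw":0},
  {"delta_pos":[0,0,-0.348],"rotation":[0,0,0],"jaw":0},
  {"delta_pos":[0,0,-0.348],"rotation":[0,0,0],"jaw":0},
  {"delta_pos":[0,0,-0.348],"rotation":[0,0,0],"jaw":0},
])

```text
t: 11.92
position: [0.4247, -0.1062, 0.0871]
eef_rot: [3.141, -0.0, 0.966]
ft_force: [-0.8, 1.1, 3.0]
width: 0.0233
grip_force: 61.2
```

Key resting (+4 N). Release and go up.

Request:
servo_tool([
  {"delta_pos":[0,0,0],"rotation":[0,0,0],"jaw":0.5},
  {"delta_pos":[0,0,0],"rotation":[0,0,0],"jaw":1},
  {"delta_pos":[0,0,0],"rotation":[0,0,0],"jaw":1},
  {"delta_pos":[0,0,0],"rotation":[0,0,0],"jaw":1},
  {"delta_pos":[0,0,0.15],"rotation":[0,0,0],"jaw":1},
  {"delta_pos":[0,0,0.3],"rotation":[0,0,0],"jaw":1},
  {"delta_pos":[0,0,0.45],"rotation":[0,0,0],"jaw":1},
  {"delta_pos":[0,0,0.45],"rotation":[0,0,0],"jaw":1},
])

```text
t: 12.58
position: [0.4273, -0.1083, 0.2071]
eef_rot: [3.13, -0.003, 0.964]
ft_force: [0.3, -0.2, 1.8]
width: 0.0855
grip_force: 0.0
```

```bash
cat > tr.py <<'E'
from h import *
def tray(c=None,z=.036):
    c=c or cam('top')
    im=cv2.cvtColor(c['color'],cv2.COLOR_RGB2HSV).astype(int); H,S,V=im[...,0],im[...,1],im[...,2]
    m=(((H<4)|(H>176))&(S>180)&(V>60)).astype('uint8')
    k=max(cv2.findContours(m,0,1)[0],key=cv2.contourArea)
    P=np.array([ray(c,*q[0],z)[:2] for q in k],np.float32)
    (m0,s,a)=cv2.minAreaRect(P)
    if s[0]<s[1]: a-=90;s=s[::-1]
    X=np.array([np.cos(np.radians(a)),np.sin(np.radians(a))])
    Q=P[abs((P-m0)@X)>.03]           # leave out the grip wall's ends
    m1,s1,a1=cv2.minAreaRect(Q.astype(np.float32))
    if s1[0]<s1[1]: a1-=90;s1=s1[::-1]
    return np.array(m1),s1,a1
if __name__=='__main__': 
    print(telemetry.state()['t'],tray())
E
python3 tr.py
python3 - <<'E'
from h import *
s=telemetry.state();print(s['position'],s['eef_rot'])
c=cam('wrist','w5')
from m import rect
im=cv2.cvtColor(c['color'],cv2.COLOR_RGB2HSV).astype(int); H,S,V=im[...,0],im[...,1],im[...,2]
b=(H>100)&(H<120)&(S>150)&(V>50)
for r in rect(c,b,.133,100,2): print(*r)
E
```

```text
12.5833 (array([0.48624805, 0.36152127]), (0.25966697931289673, 0.1984357088804245), 10.85030746459961)
[ 0.42640833 -0.10797628  0.20367796] [ 3.13262800e+00 -2.22530638e-03  9.63582874e-01]
[314.1 246.5] [ 0.4254 -0.1054] [0.0245 0.0231] 55.1
[314.6 212.6] [ 0.4384 -0.0869] [0.0156 0.0202] 55.1
```

Key stands upright at (.425,-.105). Go above the TR tab.

Request:
servo_tool([
  {"delta_pos":[0.1,0.03,0],"rotation":[0,0,-0.07],"jaw":0.55},
  {"delta_pos":[0.24,0.08,0],"rotation":[0,0,-0.15],"jaw":0.55},
  {"delta_pos":[0.38,0.12,0],"rotation":[0,0,-0.22],"jaw":0.55},
  {"delta_pos":[0.52,0.17,0],"rotation":[0,0,-0.3],"jaw":0.55},
  {"delta_pos":[0.66,0.21,0],"rotation":[0,0,-0.37],"jaw":0.55},
  {"delta_pos":[0.8,0.26,0],"rotation":[0,0,-0.44],"jaw":0.55},
  {"delta_pos":[0.827,0.264,0],"rotation":[0,0,-0.52],"jaw":0.55},
  {"delta_pos":[0.827,0.264,0],"rotation":[0,0,-0.59],"jaw":0.55},
  {"delta_pos":[0.827,0.264,0],"rotation":[0,0,-0.644],"jaw":0.55},
  {"delta_pos":[0.827,0.264,0],"rotation":[0,0,-0.644],"jaw":0.55},
])

```text
t: 13.52
position: [0.6293, -0.0405, 0.1957]
eef_rot: [-3.141, 0.004, -0.052]
ft_force: [0.2, -0.1, -0.4]
width: 0.0472
grip_force: 0.0
```

Run:
```python
from h import *
s=telemetry.state();print(s['position'],s['eef_rot'],s['width'])
c=cam('wrist','w6')
for p in [(.6331,-.042,.067),(.5242,.0731,.067),(.6386,.0674,.067)]: print(proj(c,p))
```

```text
[ 0.6293406  -0.04051964  0.19568586] [-3.14121973  0.00406341 -0.05172005] 0.04716235084843004
[320.33817747 218.71518772]
[195.05952302 345.26697769]
[179.29162471 218.73967077]
```

View pics/w6.png

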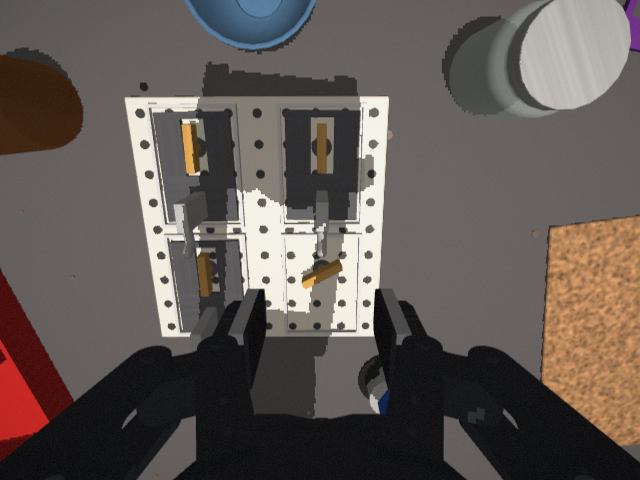

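The wrist view shows the TR tab at (321,220), as predicted, and both turned bars aligned with their slots. Descend and grip.

Request:
servo_tool([
  {"delta_pos":[0.013,-0.006,-0.15],"rotation":[0,0,0],"jaw":0.55},
  {"delta_pos":[0.013,-0.006,-0.3],"rotation":[0,0,0],"jaw":0.55},
  {"delta_pos":[0.013,-0.006,-0.45],"rotation":[0,0,0],"jaw":0.55},
  {"delta_pos":[0.013,-0.006,-0.58],"rotation":[0,0,0],"jaw":0.55},
  {"delta_pos":[0.013,-0.006,-0.65],"rotation":[0,0,0],"jaw":0.55},
  {"delta_pos":[0.013,-0.006,-0.65],"rotation":[0,0,0],"jaw":0.55},
  {"delta_pos":[0.013,-0.006,-0.65],"rotation":[0,0,0],"jaw":0},
  {"delta_pos":[0.013,-0.006,-0.65],"rotation":[0,0,0],"jaw":0},
  {"delta_pos":[0.013,-0.006,-0.65],"rotation":[0,0,0],"jaw":0},
  {"delta_pos":[0.013,-0.006,-0.65],"rotation":[0,0,0],"jaw":0},
])

```text
t: 14.4
position: [0.6356, -0.0427, 0.0389]
eef_rot: [3.141, -0.005, -0.047]
ft_force: [0.5, -1.8, 11.2]
width: 0.0091
grip_force: 60.6
```

Request:
servo_tool([
  {"delta_pos":[0,0,0],"rotation":[0,0,0],"jaw":0},
  {"delta_pos":[0,0,0.03],"rotation":[0,0,0],"jaw":0},
  {"delta_pos":[0,0,0.08],"rotation":[0,0,0],"jaw":0},
  {"delta_pos":[0,0,0.15],"rotation":[0,0,0],"jaw":0},
  {"delta_pos":[0,0,0.25],"rotation":[0,0,0],"jaw":0},
  {"delta_pos":[0,0,0.4],"rotation":[0,0,0],"jaw":0},
  {"delta_pos":[0,0,0.5],"rotation":[0,0,0],"jaw":0},
  {"delta_pos":[0,0,0.5],"rotation":[0,0,0],"jaw":0},
])

```text
t: 15.07
position: [0.6376, -0.0429, 0.1705]
eef_rot: [3.14, -0.012, -0.048]
ft_force: [0.5, -0.0, 0.4]
width: 0.0093
grip_force: 58.6
```

```bash
sed -i 's/    return np.array(m1),s1,a1/    a=np.radians(a1); return np.array(m1)+.5*(s1[1]-.190)*np.array([-np.sin(a),np.cos(a)]),s1,a1/' tr.py
python3 tr.py
python3 - <<'E'
from h import *
s=telemetry.state();print(s['position'],s['eef_rot'],s['width'],s['grip_force'],s['ft_force'])
c=cam('side','s7');im=c['color'];cv2.imwrite('pics/s7.png',cv2.resize(im[100:400,180:460,::-1],None,fx=2,fy=2))
E
```

```text
15.0667 (array([0.48545406, 0.36566372]), (0.25966697931289673, 0.1984357088804245), 10.85030746459961)
[ 0.63646968 -0.04270043  0.16730545] [ 3.14071692 -0.00907916 -0.04776155] 0.00920456451760754 58.56631636619568 [-0.19928382  0.00510316 -1.05232745]
```

View pics/s7.png

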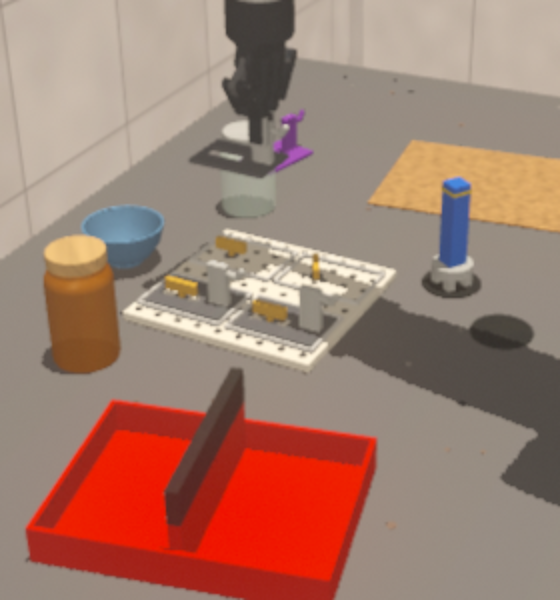

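The side view shows the plate level in the grip and lifted free, the key standing on its mat, and the tray unmoved. Carry it to the far half of the tray, turned 90°.

Request:
servo_tool([
  {"delta_pos":[-0.015,0.08,0],"rotation":[0,0,0.07],"jaw":0},
  {"delta_pos":[-0.03,0.16,0],"rotation":[0,0,0.14],"jaw":0},
  {"delta_pos":[-0.05,0.24,0],"rotation":[0,0,0.21],"jaw":0},
  {"delta_pos":[-0.065,0.32,0],"rotation":[0,0,0.28],"jaw":0},
  {"delta_pos":[-0.08,0.4,0],"rotation":[0,0,0.35],"jaw":0},
  {"delta_pos":[-0.1,0.48,0],"rotation":[0,0,0.42],"jaw":0},
  {"delta_pos":[-0.115,0.56,0],"rotation":[0,0,0.49],"jaw":0},
  {"delta_pos":[-0.13,0.64,0],"rotation":[0,0,0.56],"jaw":0},
  {"delta_pos":[-0.15,0.72,0],"rotation":[0,0,0.63],"jaw":0},
  {"delta_pos":[-0.163,0.78,0],"rotation":[0,0,0.7],"jaw":0},
])

```text
t: 16.0
position: [0.591, 0.154, 0.1592]
eef_rot: [-3.139, 0.002, 1.058]
ft_force: [0.6, 0.2, -1.2]
width: 0.009
grip_force: 58.6
```

Request:
servo_tool([
  {"delta_pos":[-0.02,0.1,0],"rotation":[0,0,0.07],"jaw":0},
  {"delta_pos":[-0.05,0.22,0],"rotation":[0,0,0.14],"jaw":0},
  {"delta_pos":[-0.07,0.34,0],"rotation":[0,0,0.21],"jaw":0},
  {"delta_pos":[-0.1,0.46,0],"rotation":[0,0,0.28],"jaw":0},
  {"delta_pos":[-0.12,0.58,0],"rotation":[0,0,0.35],"jaw":0},
  {"delta_pos":[-0.15,0.7,0],"rotation":[0,0,0.42],"jaw":0},
  {"delta_pos":[-0.163,0.777,0],"rotation":[0,0,0.45],"jaw":0},
  {"delta_pos":[-0.163,0.777,0],"rotation":[0,0,0.45],"jaw":0},
  {"delta_pos":[-0.163,0.777,0],"rotation":[0,0,0.45],"jaw":0},
])

```text
t: 16.75
position: [0.5506, 0.3474, 0.1593]
eef_rot: [-3.139, 0.001, 1.76]
ft_force: [1.5, 0.2, -0.8]
width: 0.0088
grip_force: 58.6
```

Run:
```python
from h import *
s=telemetry.state();print(s['position'],s['eef_rot'],s['width'],s['grip_force'],s['ft_force'],s['q'])
```

```text
[0.55056793 0.34743042 0.15926534] [-3.13872733e+00  1.05883997e-03  1.75994445e+00] 0.008828968708077325 58.60167145729065 [ 1.54059166  0.24988351 -0.8318353 ] [ 4.84305298e-01  3.10178950e-01  1.41417899e+00 -1.81608392e-04
  1.42028413e+00  2.95186195e-01]
```

Request:
servo_tool([
  {"delta_pos":[0.019,-0.004,-0.15],"rotation":[0,0,0],"jaw":0},
  {"delta_pos":[0.019,-0.004,-0.3],"rotation":[0,0,0],"jaw":0},
  {"delta_pos":[0.019,-0.004,-0.42],"rotation":[0,0,0],"jaw":0},
  {"delta_pos":[0.019,-0.004,-0.48],"rotation":[0,0,0],"jaw":0},
  {"delta_pos":[0.019,-0.004,-0.5],"rotation":[0,0,0],"jaw":0},
  {"delta_pos":[0.019,-0.004,-0.513],"rotation":[0,0,0],"jaw":0},
  {"delta_pos":[0.019,-0.004,-0.513],"rotation":[0,0,0],"jaw":0},
  {"delta_pos":[0.019,-0.004,-0.513],"rotation":[0,0,0],"jaw":0},
])

```text
t: 17.42
position: [0.5577, 0.3458, 0.034]
eef_rot: [3.14, -0.0, 1.758]
ft_force: [-0.4, 0.8, -1.2]
width: 0.0088
grip_force: 58.7
```

Request:
servo_tool([
  {"delta_pos":[0,0,-0.006],"rotation":[0,0,0],"jaw":0},
  {"delta_pos":[0,0,-0.012],"rotation":[0,0,0],"jaw":0},
  {"delta_pos":[0,0,-0.012],"rotation":[0,0,0],"jaw":0},
])

```text
t: 17.67
position: [0.558, 0.3463, 0.0319]
eef_rot: [3.139, -0.001, 1.758]
ft_force: [-0.7, -2.6, 7.1]
width: 0.0091
grip_force: 59.8
```

Request:
servo_tool([
  {"delta_pos":[0,0,0],"rotation":[0,0,0],"jaw":0.5},
  {"delta_pos":[0,0,0],"rotation":[0,0,0],"jaw":0.5},
  {"delta_pos":[0,0,0],"rotation":[0,0,0],"jaw":0.5},
  {"delta_pos":[0,0,0.15],"rotation":[0,0,0],"jaw":0.5},
  {"delta_pos":[0,0,0.3],"rotation":[0,0,0],"jaw":0.5},
  {"delta_pos":[0,0,0.45],"rotation":[0,0,0],"jaw":0.5},
  {"delta_pos":[0,0,0.6],"rotation":[0,0,0],"jaw":0.5},
  {"delta_pos":[0,0,0.6],"rotation":[0,0,0],"jaw":0.5},
])

```text
t: 18.33
position: [0.5609, 0.3482, 0.1905]
eef_rot: [3.128, -0.004, 1.759]
ft_force: [2.1, 0.6, 2.2]
width: 0.0429
grip_force: 0.0
```

Run:
```python
from h import *
s=telemetry.state();print(s['position'],s['eef_rot'],s['width'])
c=cam('wrist','w8')
```

```text
[0.56088725 0.34816191 0.19053501] [ 3.12779403 -0.00413161  1.75857856] 0.04286989085915334
```

View pics/w8.png

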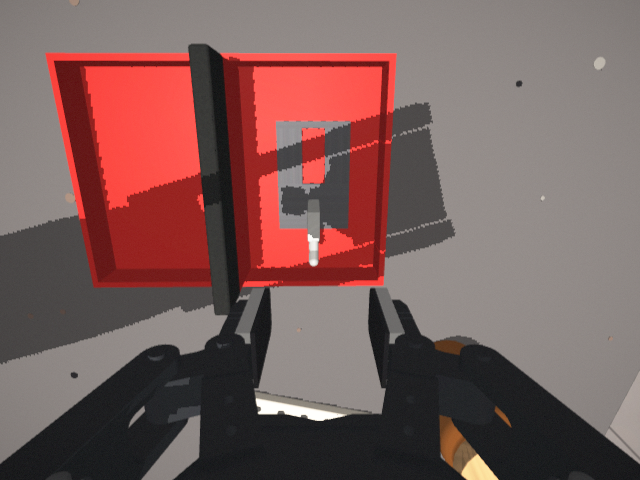

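Plate lies flat in the far half (276–350, 121–228). Next, the BL plate.

Request:
servo_tool([
  {"delta_pos":[-0.01,-0.06,0.02],"rotation":[0,0,-0.07],"jaw":0.55},
  {"delta_pos":[-0.02,-0.13,0.02],"rotation":[0,0,-0.14],"jaw":0.55},
  {"delta_pos":[-0.03,-0.2,0.02],"rotation":[0,0,-0.21],"jaw":0.55},
  {"delta_pos":[-0.04,-0.27,0.02],"rotation":[0,0,-0.28],"jaw":0.55},
  {"delta_pos":[-0.045,-0.34,0.02],"rotation":[0,0,-0.35],"jaw":0.55},
  {"delta_pos":[-0.05,-0.41,0.02],"rotation":[0,0,-0.42],"jaw":0.55},
  {"delta_pos":[-0.06,-0.48,0.02],"rotation":[0,0,-0.49],"jaw":0.55},
  {"delta_pos":[-0.064,-0.55,0.02],"rotation":[0,0,-0.56],"jaw":0.55},
])

```text
t: 19.05
position: [0.5399, 0.2075, 0.1835]
eef_rot: [-3.141, 0.001, 0.873]
ft_force: [-0.1, 0.0, 0.4]
width: 0.047
grip_force: 0.0
```

Request:
servo_tool([
  {"delta_pos":[-0.01,-0.07,0],"rotation":[0,0,-0.07],"jaw":0.55},
  {"delta_pos":[-0.02,-0.14,0],"rotation":[0,0,-0.14],"jaw":0.55},
  {"delta_pos":[-0.03,-0.21,0],"rotation":[0,0,-0.21],"jaw":0.55},
  {"delta_pos":[-0.04,-0.28,0],"rotation":[0,0,-0.28],"jaw":0.55},
  {"delta_pos":[-0.05,-0.36,0],"rotation":[0,0,-0.35],"jaw":0.55},
  {"delta_pos":[-0.06,-0.44,0],"rotation":[0,0,-0.42],"jaw":0.55},
  {"delta_pos":[-0.064,-0.52,0],"rotation":[0,0,-0.49],"jaw":0.55},
  {"delta_pos":[-0.064,-0.547,0],"rotation":[0,0,-0.56],"jaw":0.55},
  {"delta_pos":[-0.064,-0.547,0],"rotation":[0,0,-0.59],"jaw":0.55},
  {"delta_pos":[-0.064,-0.547,0],"rotation":[0,0,-0.59],"jaw":0.55},
])

```text
t: 19.88
position: [0.5242, 0.071, 0.1837]
eef_rot: [3.141, 0.001, -0.052]
ft_force: [0.1, 0.3, -0.3]
width: 0.0472
grip_force: 0.0
```

Run:
```python
from h import *
s=telemetry.state();print(s['position'],s['eef_rot'],s['width'])
```

```text
[0.52421741 0.07100374 0.18370978] [ 3.14149111e+00  1.46253602e-03 -5.15350509e-02] 0.04723009182167667
```

Request:
servo_tool([
  {"delta_pos":[0,0.007,-0.15],"rotation":[0,0,0],"jaw":0.55},
  {"delta_pos":[0,0.007,-0.3],"rotation":[0,0,0],"jaw":0.55},
  {"delta_pos":[0,0.007,-0.45],"rotation":[0,0,0],"jaw":0.55},
  {"delta_pos":[0,0.007,-0.56],"rotation":[0,0,0],"jaw":0.55},
  {"delta_pos":[0,0.007,-0.603],"rotation":[0,0,0],"jaw":0.55},
  {"delta_pos":[0,0.007,-0.603],"rotation":[0,0,0],"jaw":0.55},
  {"delta_pos":[0,0.007,-0.603],"rotation":[0,0,0],"jaw":0.55},
])

```text
t: 20.47
position: [0.5248, 0.0736, 0.0343]
eef_rot: [3.142, 0.001, -0.047]
ft_force: [-0.2, -0.2, 0.1]
width: 0.0469
grip_force: 0.0
```

Request:
servo_tool([
  {"delta_pos":[0,0,0],"rotation":[0,0,0],"jaw":0},
  {"delta_pos":[0,0,0],"rotation":[0,0,0],"jaw":0},
  {"delta_pos":[0,0,0],"rotation":[0,0,0],"jaw":0},
  {"delta_pos":[0,0,0],"rotation":[0,0,0],"jaw":0},
  {"delta_pos":[0,0,0],"rotation":[0,0,0],"jaw":0},
])

```text
t: 20.88
position: [0.5267, 0.0735, 0.0363]
eef_rot: [-3.141, -0.004, -0.048]
ft_force: [0.1, 0.0, 7.1]
width: 0.0089
grip_force: 59.8
```

Request:
servo_tool([
  {"delta_pos":[0,0,0.03],"rotation":[0,0,0],"jaw":0},
  {"delta_pos":[0,0,0.08],"rotation":[0,0,0],"jaw":0},
  {"delta_pos":[0,0,0.15],"rotation":[0,0,0],"jaw":0},
  {"delta_pos":[0,0,0.25],"rotation":[0,0,0],"jaw":0},
  {"delta_pos":[0,0,0.4],"rotation":[0,0,0],"jaw":0},
  {"delta_pos":[0,0,0.5],"rotation":[0,0,0],"jaw":0},
  {"delta_pos":[0,0,0.5],"rotation":[0,0,0],"jaw":0},
  {"delta_pos":[0,0,0.5],"rotation":[0,0,0],"jaw":0},
])

```text
t: 21.55
position: [0.5266, 0.0735, 0.1626]
eef_rot: [-3.141, -0.006, -0.048]
ft_force: [0.6, -0.2, -1.4]
width: 0.0088
grip_force: 58.5
```

```bash
python3 tr.py
python3 - <<'E'
from h import *
s=telemetry.state();print(s['position'],s['eef_rot'],s['width'],s['grip_force'],s['ft_force'])
E
```

```text
21.55 (array([0.38326668, 0.37220854]), (0.13879558444023132, 0.12564973533153534), -79.22493267059326)
[0.52525391 0.07341676 0.16038739] [-3.14141741e+00 -2.12250519e-03 -4.80051150e-02] 0.009394364480872596 58.51682245731354 [ 0.50149951 -0.06625359 -1.75379541]
```

```bash
sed -i "s/(V>60)).astype/(V>30)).astype/; s/    k=max(.*/    k=np.vstack([q for q in cv2.findContours(m,0,1)[0] if cv2.contourArea(q)>60])/" tr.py
python3 - <<'E'
from h import *
from tr import tray
c=cam('top','t9'); print(tray(c))
E
```

```text
(array([0.48548765, 0.36570729]), (0.2597247064113617, 0.16982871294021606), 10.768463134765625)
```

View pics/t9.png

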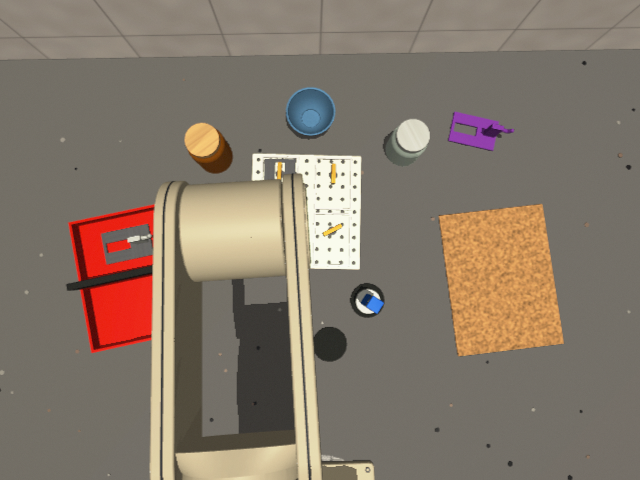

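The top view shows the tray unmoved (left corner 70,218), with one plate in its far half and the key on its mat. Place this plate in the near half, +y side.

Request:
servo_tool([
  {"delta_pos":[-0.05,0.1,0],"rotation":[0,0,0.03],"jaw":0},
  {"delta_pos":[-0.1,0.22,0],"rotation":[0,0,0.06],"jaw":0},
  {"delta_pos":[-0.15,0.34,0],"rotation":[0,0,0.09],"jaw":0},
  {"delta_pos":[-0.2,0.46,0],"rotation":[0,0,0.12],"jaw":0},
  {"delta_pos":[-0.26,0.58,0],"rotation":[0,0,0.15],"jaw":0},
  {"delta_pos":[-0.31,0.7,0],"rotation":[0,0,0.151],"jaw":0},
  {"delta_pos":[-0.365,0.82,0],"rotation":[0,0,0.151],"jaw":0},
  {"delta_pos":[-0.42,0.94,0],"rotation":[0,0,0.151],"jaw":0},
])

```text
t: 22.32
position: [0.4177, 0.309, 0.1572]
eef_rot: [3.14, 0.003, 0.189]
ft_force: [0.8, 0.4, -1.3]
width: 0.009
grip_force: 58.6
```

Request:
servo_tool([
  {"delta_pos":[-0.05,0.1,0],"rotation":[0,0,0],"jaw":0},
  {"delta_pos":[-0.1,0.22,0],"rotation":[0,0,0],"jaw":0},
  {"delta_pos":[-0.145,0.326,0],"rotation":[0,0,0],"jaw":0},
  {"delta_pos":[-0.145,0.326,0],"rotation":[0,0,0],"jaw":0},
  {"delta_pos":[-0.145,0.326,0],"rotation":[0,0,0],"jaw":0},
  {"delta_pos":[-0.145,0.326,0],"rotation":[0,0,0],"jaw":0},
])

```text
t: 22.82
position: [0.3828, 0.389, 0.1575]
eef_rot: [3.14, 0.002, 0.19]
ft_force: [-0.3, -0.1, -0.5]
width: 0.0091
grip_force: 58.7
```

Run:
```python
from h import *
s=telemetry.state();print(s['position'],s['eef_rot'],s['width'],s['grip_force'],s['ft_force'])
```

```text
[0.38283483 0.38902355 0.15753574] [3.13974847e+00 2.30342839e-03 1.89864121e-01] 0.009134100530508976 58.7147980928421 [-0.27390861 -0.07969559 -0.52275752]
```

Request:
servo_tool([
  {"delta_pos":[0.005,0.003,-0.15],"rotation":[0,0,0],"jaw":0},
  {"delta_pos":[0.005,0.003,-0.3],"rotation":[0,0,0],"jaw":0},
  {"delta_pos":[0.005,0.003,-0.42],"rotation":[0,0,0],"jaw":0},
  {"delta_pos":[0.005,0.003,-0.48],"rotation":[0,0,0],"jaw":0},
  {"delta_pos":[0.005,0.003,-0.505],"rotation":[0,0,0],"jaw":0},
  {"delta_pos":[0.005,0.003,-0.515],"rotation":[0,0,0],"jaw":0},
  {"delta_pos":[0.005,0.003,-0.515],"rotation":[0,0,0],"jaw":0},
  {"delta_pos":[0.005,0.003,-0.515],"rotation":[0,0,0],"jaw":0},
])

```text
t: 23.48
position: [0.3856, 0.3901, 0.0308]
eef_rot: [-3.141, -0.001, 0.188]
ft_force: [0.1, -0.6, -1.1]
width: 0.0091
grip_force: 58.8
```

Request:
servo_tool([
  {"delta_pos":[0,0,-0.008],"rotation":[0,0,0],"jaw":0},
  {"delta_pos":[0,0,-0.014],"rotation":[0,0,0],"jaw":0},
  {"delta_pos":[0,0,-0.014],"rotation":[0,0,0],"jaw":0},
])

```text
t: 23.73
position: [0.386, 0.391, 0.0293]
eef_rot: [-3.141, -0.002, 0.189]
ft_force: [-4.7, -6.3, 16.4]
width: 0.0094
grip_force: 61.3
```

Request:
servo_tool([
  {"delta_pos":[0,0,0],"rotation":[0,0,0],"jaw":0.5},
  {"delta_pos":[0,0,0],"rotation":[0,0,0],"jaw":0.5},
  {"delta_pos":[0,0,0],"rotation":[0,0,0],"jaw":0.5},
  {"delta_pos":[0,0,0.15],"rotation":[0,0,0],"jaw":0.5},
  {"delta_pos":[0,0,0.3],"rotation":[0,0,0],"jaw":0.5},
  {"delta_pos":[0,0,0.45],"rotation":[0,0,0],"jaw":0.5},
  {"delta_pos":[0,0,0.6],"rotation":[0,0,0],"jaw":0.5},
  {"delta_pos":[0.1,-0.12,0.6],"rotation":[0,0,-0.03],"jaw":0.5},
  {"delta_pos":[0.2,-0.25,0.6],"rotation":[0,0,-0.05],"jaw":0.5},
  {"delta_pos":[0.3,-0.38,0.6],"rotation":[0,0,-0.07],"jaw":0.5},
])

```text
t: 24.57
position: [0.4607, 0.2954, 0.1781]
eef_rot: [-3.141, -0.002, 0.08]
ft_force: [-0.5, 0.5, -0.5]
width: 0.0427
grip_force: 0.0
```

Request:
servo_tool([
  {"delta_pos":[0.1,-0.13,0],"rotation":[0,0,-0.03],"jaw":0.55},
  {"delta_pos":[0.2,-0.26,0],"rotation":[0,0,-0.05],"jaw":0.55},
  {"delta_pos":[0.3,-0.38,0],"rotation":[0,0,-0.081],"jaw":0.55},
  {"delta_pos":[0.4,-0.5,0],"rotation":[0,0,-0.081],"jaw":0.55},
  {"delta_pos":[0.5,-0.63,0],"rotation":[0,0,-0.081],"jaw":0.55},
  {"delta_pos":[0.6,-0.76,0],"rotation":[0,0,-0.081],"jaw":0.55},
  {"delta_pos":[0.7,-0.9,0],"rotation":[0,0,-0.081],"jaw":0.55},
  {"delta_pos":[0.718,-0.91,0],"rotation":[0,0,-0.081],"jaw":0.55},
  {"delta_pos":[0.718,-0.91,0],"rotation":[0,0,-0.081],"jaw":0.55},
  {"delta_pos":[0.718,-0.91,0],"rotation":[0,0,-0.081],"jaw":0.55},
])

```text
t: 25.4
position: [0.639, 0.068, 0.1761]
eef_rot: [-3.141, 0.001, -0.049]
ft_force: [0.6, 0.8, -0.0]
width: 0.0466
grip_force: 0.0
```

```bash
python3 tr.py
python3 - <<'E'
from h import *
s=telemetry.state();print(s['position'],s['eef_rot'],s['width'])
c=cam('top','t10');print(proj(c,(.6385,.0674,.067)))
E
```

```text
25.4 (array([0.485462  , 0.36565526]), (0.259673148393631, 0.16607534885406494), 10.839508056640625)
[0.63861367 0.06889613 0.17627748] [-3.14115136e+00  1.17402073e-03 -4.77936335e-02] 0.047048143839386526
[276.95953091 193.15135659]
```

View pics/t10.png

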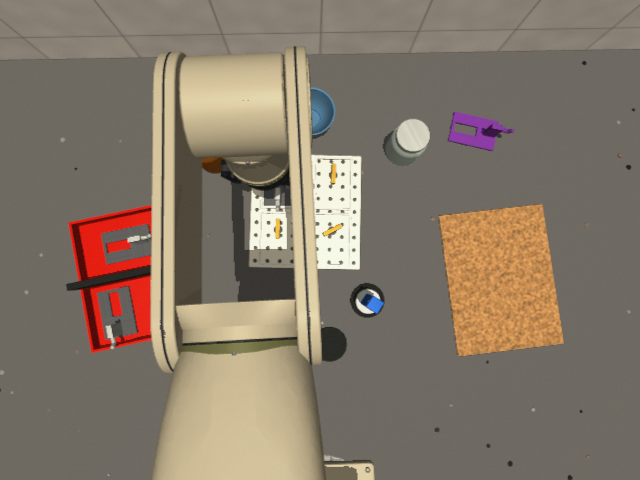

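The top view shows two plates flat in the tray at (128,243) and (118,313); the TL tab is under the gripper. Grip it.

Request:
servo_tool([
  {"delta_pos":[0,-0.004,-0.15],"rotation":[0,0,0],"jaw":0.55},
  {"delta_pos":[0,-0.004,-0.3],"rotation":[0,0,0],"jaw":0.55},
  {"delta_pos":[0,-0.004,-0.45],"rotation":[0,0,0],"jaw":0.55},
  {"delta_pos":[0,-0.004,-0.54],"rotation":[0,0,0],"jaw":0.55},
  {"delta_pos":[0,-0.004,-0.57],"rotation":[0,0,0],"jaw":0.55},
  {"delta_pos":[0,-0.004,-0.57],"rotation":[0,0,0],"jaw":0.55},
  {"delta_pos":[0,-0.004,-0.57],"rotation":[0,0,0],"jaw":0.55},
])

```text
t: 26.08
position: [0.6397, 0.0681, 0.0356]
eef_rot: [-3.141, -0.001, -0.047]
ft_force: [0.9, -0.3, 0.3]
width: 0.0467
grip_force: 0.0
```

Request:
servo_tool([
  {"delta_pos":[0,0,0],"rotation":[0,0,0],"jaw":0},
  {"delta_pos":[0,0,0],"rotation":[0,0,0],"jaw":0},
  {"delta_pos":[0,0,0],"rotation":[0,0,0],"jaw":0},
  {"delta_pos":[0,0,0],"rotation":[0,0,0],"jaw":0},
  {"delta_pos":[0,0,0],"rotation":[0,0,0],"jaw":0},
])

```text
t: 26.5
position: [0.6411, 0.0673, 0.0368]
eef_rot: [-3.141, -0.004, -0.048]
ft_force: [-0.8, 0.8, 6.8]
width: 0.009
grip_force: 59.9
```

Request:
servo_tool([
  {"delta_pos":[0,0,0.03],"rotation":[0,0,0],"jaw":0},
  {"delta_pos":[0,0,0.08],"rotation":[0,0,0],"jaw":0},
  {"delta_pos":[0,0,0.15],"rotation":[0,0,0],"jaw":0},
  {"delta_pos":[0,0,0.25],"rotation":[0,0,0],"jaw":0},
  {"delta_pos":[0,0,0.4],"rotation":[0,0,0],"jaw":0},
  {"delta_pos":[0,0,0.5],"rotation":[0,0,0],"jaw":0},
  {"delta_pos":[0,0,0.5],"rotation":[0,0,0],"jaw":0},
  {"delta_pos":[0,0,0.5],"rotation":[0,0,0],"jaw":0},
])

```text
t: 27.17
position: [0.6412, 0.0671, 0.1634]
eef_rot: [-3.141, -0.006, -0.048]
ft_force: [0.1, 0.3, -2.4]
width: 0.0095
grip_force: 58.7
```

Run:
```python
from h import *
s=telemetry.state();print(s['position'],s['eef_rot'],s['width'],s['grip_force'],s['ft_force'])
```

```text
[0.64120334 0.06712729 0.16339437] [-3.14112912 -0.00608798 -0.0481514 ] 0.009510572618941877 58.709131479263306 [ 0.06435053  0.27614986 -2.40086375]
```

Request:
servo_tool([
  {"delta_pos":[-0.1,0.1,0],"rotation":[0,0,0.03],"jaw":0},
  {"delta_pos":[-0.21,0.21,0],"rotation":[0,0,0.06],"jaw":0},
  {"delta_pos":[-0.32,0.32,0],"rotation":[0,0,0.09],"jaw":0},
  {"delta_pos":[-0.43,0.43,0],"rotation":[0,0,0.12],"jaw":0},
  {"delta_pos":[-0.54,0.54,0],"rotation":[0,0,0.151],"jaw":0},
  {"delta_pos":[-0.65,0.65,0],"rotation":[0,0,0.151],"jaw":0},
  {"delta_pos":[-0.76,0.76,0],"rotation":[0,0,0.151],"jaw":0},
  {"delta_pos":[-0.87,0.87,0],"rotation":[0,0,0.151],"jaw":0},
  {"delta_pos":[-0.955,0.954,0],"rotation":[0,0,0.151],"jaw":0},
  {"delta_pos":[-0.955,0.954,0],"rotation":[0,0,0.151],"jaw":0},
])

```text
t: 28.0
position: [0.3958, 0.3084, 0.1579]
eef_rot: [-3.141, 0.004, 0.193]
ft_force: [0.0, -0.2, -0.5]
width: 0.0095
grip_force: 58.7
```

Request:
servo_tool([
  {"delta_pos":[0,0,0],"rotation":[0,0,0],"jaw":0},
  {"delta_pos":[0,0,0],"rotation":[0,0,0],"jaw":0},
  {"delta_pos":[0,0,0],"rotation":[0,0,0],"jaw":0},
])

```text
t: 28.25
position: [0.4008, 0.3048, 0.1587]
eef_rot: [3.141, 0.001, 0.188]
ft_force: [0.1, -0.1, 0.0]
width: 0.0094
grip_force: 58.7
```

Run:
```python
from h import *
from tr import tray
s=telemetry.state();print(s['position'],s['eef_rot'],s['width'],s['grip_force'],s['ft_force'])
print(tray())
c=cam('side'); im=cv2.cvtColor(c['color'],cv2.COLOR_RGB2HSV).astype(int);H,S,V=im[...,0],im[...,1],im[...,2]
m=(((H<4)|(H>176))&(S>180)&(V>30)); m[:280]=0; ys,xs=np.nonzero(m); print(xs.min(),xs.max(),ys.min(),ys.max())
p=cv2.imread('pics/side0.png'); im=cv2.cvtColor(p,cv2.COLOR_BGR2HSV).astype(int);H,S,V=im[...,0],im[...,1],im[...,2]
m=(((H<4)|(H>176))&(S>180)&(V>30)); m[:280]=0; ys,xs=np.nonzero(m); print(xs.min(),xs.max(),ys.min(),ys.max())
```

```text
[0.40080984 0.30481826 0.15872966] [3.14089249e+00 8.27743601e-04 1.88343160e-01] 0.009448866667656255 58.71354818344116 [ 0.05824213 -0.09498553  0.03930784]
(array([0.48541535, 0.3655844 ]), (0.2600383460521698, 0.1982393115758896), 10.932341575622559)
193 367 300 406
193 367 300 406
```

Tray unmoved. Lower.

Request:
servo_tool([
  {"delta_pos":[0,0.003,-0.15],"rotation":[0,0,0],"jaw":0},
  {"delta_pos":[0,0.003,-0.3],"rotation":[0,0,0],"jaw":0},
  {"delta_pos":[0,0.003,-0.42],"rotation":[0,0,0],"jaw":0},
  {"delta_pos":[0,0.003,-0.48],"rotation":[0,0,0],"jaw":0},
  {"delta_pos":[0,0.003,-0.505],"rotation":[0,0,0],"jaw":0},
  {"delta_pos":[0,0.003,-0.518],"rotation":[0,0,0],"jaw":0},
  {"delta_pos":[0,0.003,-0.526],"rotation":[0,0,0],"jaw":0},
  {"delta_pos":[0,0.003,-0.526],"rotation":[0,0,0],"jaw":0},
])

```text
t: 29.02
position: [0.4015, 0.3062, 0.0297]
eef_rot: [-3.142, -0.0, 0.188]
ft_force: [-4.1, -2.0, 6.5]
width: 0.0091
grip_force: 59.9
```

Request:
servo_tool([
  {"delta_pos":[0,0,0],"rotation":[0,0,0],"jaw":0.5},
  {"delta_pos":[0,0,0],"rotation":[0,0,0],"jaw":0.5},
  {"delta_pos":[0,0,0],"rotation":[0,0,0],"jaw":0.5},
  {"delta_pos":[0,0,0.15],"rotation":[0,0,0],"jaw":0.5},
  {"delta_pos":[0,0,0.3],"rotation":[0,0,0],"jaw":0.5},
  {"delta_pos":[0,0,0.45],"rotation":[0,0,0],"jaw":0.5},
  {"delta_pos":[0,0,0.6],"rotation":[0,0,0],"jaw":0.5},
  {"delta_pos":[0,0,0.7],"rotation":[0,0,0],"jaw":0.5},
  {"delta_pos":[0.05,0.03,0.7],"rotation":[0,0,0.07],"jaw":0.6},
])

```text
t: 29.77
position: [0.4154, 0.3154, 0.2108]
eef_rot: [-3.139, -0.01, 0.297]
ft_force: [0.3, -0.5, 0.0]
width: 0.0509
grip_force: 0.0
```

Request:
servo_tool([
  {"delta_pos":[0.05,0.03,0],"rotation":[0,0,0.07],"jaw":0.6},
  {"delta_pos":[0.1,0.06,0],"rotation":[0,0,0.14],"jaw":0.6},
  {"delta_pos":[0.15,0.1,0],"rotation":[0,0,0.21],"jaw":0.6},
  {"delta_pos":[0.2,0.15,0],"rotation":[0,0,0.28],"jaw":0.6},
  {"delta_pos":[0.25,0.19,0],"rotation":[0,0,0.36],"jaw":0.6},
  {"delta_pos":[0.29,0.21,0],"rotation":[0,0,0.44],"jaw":0.6},
  {"delta_pos":[0.29,0.21,0],"rotation":[0,0,0.52],"jaw":0.6},
  {"delta_pos":[0.29,0.21,0],"rotation":[0,0,0.6],"jaw":0.6},
  {"delta_pos":[0.29,0.21,0],"rotation":[0,0,0.67],"jaw":0.6},
  {"delta_pos":[0.29,0.21,0],"rotation":[0,0,0.74],"jaw":0.6},
])

```text
t: 30.6
position: [0.4858, 0.3663, 0.2027]
eef_rot: [-3.141, 0.0, 1.467]
ft_force: [-0.3, -0.4, -0.3]
width: 0.0509
grip_force: 0.0
```

Request:
servo_tool([
  {"delta_pos":[0,0,0],"rotation":[0,0,0.07],"jaw":0.6},
  {"delta_pos":[0,0,0],"rotation":[0,0,0.14],"jaw":0.6},
  {"delta_pos":[0,0,0],"rotation":[0,0,0.192],"jaw":0.6},
  {"delta_pos":[0,0,0],"rotation":[0,0,0.192],"jaw":0.6},
  {"delta_pos":[0,0,0],"rotation":[0,0,0.192],"jaw":0.6},
  {"delta_pos":[0,0,0],"rotation":[0,0,0.192],"jaw":0.6},
])

```text
t: 31.1
position: [0.4856, 0.3663, 0.2028]
eef_rot: [3.142, 0.0, 1.76]
ft_force: [0.1, 0.3, -0.2]
width: 0.0513
grip_force: 0.0
```

Run:
```python
from h import *
from tr import tray
s=telemetry.state();print(s['t'],s['position'],s['eef_rot'],s['width'])
print(tray())
c=cam('wrist','w11')
```

```text
31.1 [0.48564589 0.36634229 0.20282375] [3.14151662e+00 1.39462728e-05 1.76007201e+00] 0.05129670578270117
(array([0.48530302, 0.36680986]), (0.2598654627799988, 0.19945819675922394), 10.954727172851562)
```

View pics/w11.png

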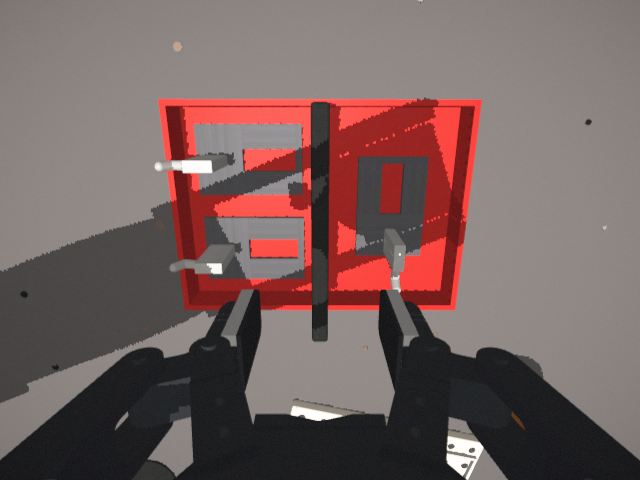

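All three plates lie flat in the tray, and the grip wall is centred between the fingers at column 320. Descend and grip it firmly.

Request:
servo_tool([
  {"delta_pos":[0,0,-0.15],"rotation":[0,0,0],"jaw":0.6},
  {"delta_pos":[0,0,-0.3],"rotation":[0,0,0],"jaw":0.6},
  {"delta_pos":[0,0,-0.45],"rotation":[0,0,0],"jaw":0.6},
  {"delta_pos":[0,0,-0.55],"rotation":[0,0,0],"jaw":0.6},
  {"delta_pos":[0,0,-0.57],"rotation":[0,0,0],"jaw":0.6},
  {"delta_pos":[0,0,-0.57],"rotation":[0,0,0],"jaw":0.6},
  {"delta_pos":[0,0,-0.57],"rotation":[0,0,0],"jaw":0},
  {"delta_pos":[0,0,-0.57],"rotation":[0,0,0],"jaw":0},
  {"delta_pos":[0,0,-0.57],"rotation":[0,0,0],"jaw":0},
  {"delta_pos":[0,0,-0.57],"rotation":[0,0,0],"jaw":0},
], force=110)

```text
t: 32.03
position: [0.4868, 0.3676, 0.0636]
eef_rot: [3.138, -0.002, 1.763]
ft_force: [-3.3, -0.7, 8.7]
width: 0.0107
grip_force: 108.8
```

Request:
servo_tool([
  {"delta_pos":[0,0,0],"rotation":[0,0,0],"jaw":0},
  {"delta_pos":[0,0,0.02],"rotation":[0,0,0],"jaw":0},
  {"delta_pos":[0,0,0.04],"rotation":[0,0,0],"jaw":0},
  {"delta_pos":[0,0,0.08],"rotation":[0,0,0],"jaw":0},
  {"delta_pos":[0,0,0.12],"rotation":[0,0,0],"jaw":0},
  {"delta_pos":[0,0,0.16],"rotation":[0,0,0],"jaw":0},
  {"delta_pos":[0,0,0.2],"rotation":[0,0,0],"jaw":0},
  {"delta_pos":[0,0,0.2],"rotation":[0,0,0],"jaw":0},
])

```text
t: 32.7
position: [0.4872, 0.3675, 0.1139]
eef_rot: [3.137, -0.002, 1.763]
ft_force: [1.0, -0.7, -5.3]
width: 0.0108
grip_force: 107.7
```

Run:
```python
from h import *
s=telemetry.state();print(s['t'],s['position'],s['eef_rot'],s['width'],s['grip_force'],s['ft_force'],s['wrist_torque'])
c=cam('side','s12')
```

```text
32.7 [0.48720725 0.36748193 0.11394214] [ 3.13698558e+00 -1.79072954e-03  1.76311469e+00] 0.010774912243240441 107.73157238960266 [ 1.02422042 -0.74078549 -5.28494036] [-0.09860491 -0.17132012 -0.02602283]
```

View pics/s12.png

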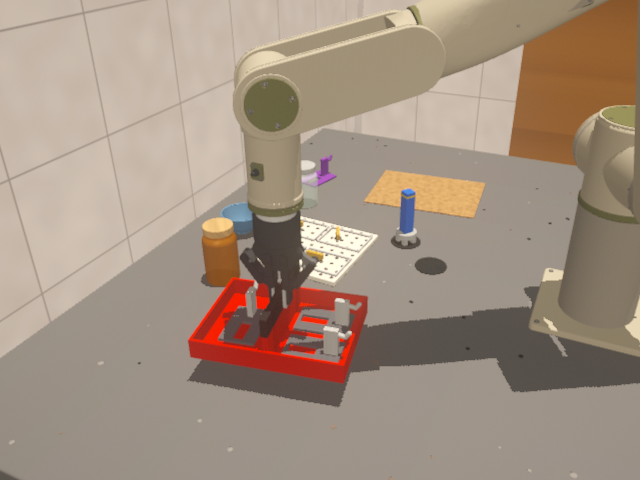

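The side view shows the tray lifted about 5 cm, level, with the plates flat. Raise it high enough to pass over the key, then carry it.

Request:
servo_tool([
  {"delta_pos":[0,0,0.04],"rotation":[0,0,0],"jaw":0},
  {"delta_pos":[0,0,0.1],"rotation":[0,0,0],"jaw":0},
  {"delta_pos":[0,0,0.17],"rotation":[0,0,0],"jaw":0},
  {"delta_pos":[0,0,0.24],"rotation":[0,0,0],"jaw":0},
  {"delta_pos":[0,0,0.31],"rotation":[0,0,0],"jaw":0},
  {"delta_pos":[0,0,0.38],"rotation":[0,0,0],"jaw":0},
  {"delta_pos":[0,-0.03,0.44],"rotation":[0,0,0],"jaw":0},
  {"delta_pos":[0,-0.07,0.49],"rotation":[0,0,0],"jaw":0},
  {"delta_pos":[0,-0.12,0.52],"rotation":[0,0,0],"jaw":0},
  {"delta_pos":[0,-0.18,0.52],"rotation":[0,0,0],"jaw":0},
])

```text
t: 33.58
position: [0.4862, 0.3209, 0.2423]
eef_rot: [3.139, -0.001, 1.764]
ft_force: [1.0, 0.1, -7.2]
width: 0.0103
grip_force: 107.9
```

Request:
servo_tool([
  {"delta_pos":[0,-0.07,0],"rotation":[0,0,0],"jaw":0},
  {"delta_pos":[0,-0.15,0],"rotation":[0,0,0],"jaw":0},
  {"delta_pos":[0,-0.24,0],"rotation":[0,0,0],"jaw":0},
  {"delta_pos":[0,-0.33,0],"rotation":[0,0,0],"jaw":0},
  {"delta_pos":[0,-0.42,0],"rotation":[0,0,0],"jaw":0},
  {"delta_pos":[0,-0.51,0],"rotation":[0,0,0],"jaw":0},
  {"delta_pos":[0,-0.6,0],"rotation":[0,0,0],"jaw":0},
  {"delta_pos":[0,-0.69,0],"rotation":[0,0,0],"jaw":0},
  {"delta_pos":[0,-0.78,0],"rotation":[0,0,0],"jaw":0},
  {"delta_pos":[0,-0.87,0],"rotation":[0,0,0],"jaw":0},
])

```text
t: 34.42
position: [0.4843, 0.1016, 0.2388]
eef_rot: [-3.139, 0.0, 1.762]
ft_force: [0.4, 0.1, -6.7]
width: 0.0107
grip_force: 108.0
```

Request:
servo_tool([
  {"delta_pos":[0,-0.09,0],"rotation":[0,0,0],"jaw":0},
  {"delta_pos":[0,-0.18,0],"rotation":[0,0,0],"jaw":0},
  {"delta_pos":[0,-0.27,0],"rotation":[0,0,0],"jaw":0},
  {"delta_pos":[0,-0.36,0],"rotation":[0,0,0],"jaw":0},
  {"delta_pos":[0,-0.45,0],"rotation":[0,0,0],"jaw":0},
  {"delta_pos":[0,-0.54,0],"rotation":[0,0,0],"jaw":0},
  {"delta_pos":[0,-0.63,0],"rotation":[0,0,0],"jaw":0},
  {"delta_pos":[0,-0.72,0],"rotation":[0,0,0],"jaw":0},
  {"delta_pos":[0,-0.81,0],"rotation":[0,0,0],"jaw":0},
  {"delta_pos":[0,-0.9,0],"rotation":[0,0,0],"jaw":0},
])

```text
t: 35.25
position: [0.4838, -0.1228, 0.2389]
eef_rot: [-3.14, -0.001, 1.762]
ft_force: [0.1, 0.1, -6.5]
width: 0.0107
grip_force: 108.0
```

Request:
servo_tool([
  {"delta_pos":[-0.01,-0.09,0],"rotation":[0,0,-0.01],"jaw":0},
  {"delta_pos":[-0.02,-0.18,0],"rotation":[0,0,-0.02],"jaw":0},
  {"delta_pos":[-0.03,-0.27,0],"rotation":[0,0,-0.03],"jaw":0},
  {"delta_pos":[-0.04,-0.36,0],"rotation":[0,0,-0.04],"jaw":0},
  {"delta_pos":[-0.05,-0.45,0],"rotation":[0,0,-0.05],"jaw":0},
  {"delta_pos":[-0.06,-0.54,0],"rotation":[0,0,-0.06],"jaw":0},
  {"delta_pos":[-0.07,-0.63,0],"rotation":[0,0,-0.064],"jaw":0},
  {"delta_pos":[-0.08,-0.72,0],"rotation":[0,0,-0.064],"jaw":0},
  {"delta_pos":[-0.09,-0.79,0],"rotation":[0,0,-0.064],"jaw":0},
  {"delta_pos":[-0.1,-0.85,0],"rotation":[0,0,-0.064],"jaw":0},
])

```text
t: 36.08
position: [0.4585, -0.3352, 0.2388]
eef_rot: [-3.14, -0.001, 1.661]
ft_force: [0.4, 0.3, -6.5]
width: 0.0103
grip_force: 107.9
```

Run:
```python
from h import *
s=telemetry.state();print(s['t'],s['position'],s['eef_rot'],s['width'],s['grip_force'],s['ft_force'],s['wrist_torque'])
```

```text
36.0833 [ 0.45845929 -0.33515127  0.23879542] [-3.13969559e+00 -1.34568980e-03  1.66096334e+00] 0.01034579415698053 107.93161153793335 [ 0.39990072  0.30592081 -6.4900933 ] [ 0.00147256 -0.04279928 -0.01957119]
```

Request:
servo_tool([
  {"delta_pos":[0.01,-0.06,0],"rotation":[0,0,0],"jaw":0},
  {"delta_pos":[0.01,-0.11,0],"rotation":[0,0,0],"jaw":0},
  {"delta_pos":[0.01,-0.15,-0.04],"rotation":[0,0,0],"jaw":0},
  {"delta_pos":[0.01,-0.18,-0.1],"rotation":[0,0,0],"jaw":0},
  {"delta_pos":[0.01,-0.18,-0.17],"rotation":[0,0,0],"jaw":0},
  {"delta_pos":[0.01,-0.18,-0.24],"rotation":[0,0,0],"jaw":0},
  {"delta_pos":[0.01,-0.18,-0.31],"rotation":[0,0,0],"jaw":0},
  {"delta_pos":[0.01,-0.18,-0.38],"rotation":[0,0,0],"jaw":0},
  {"delta_pos":[0.01,-0.18,-0.45],"rotation":[0,0,0],"jaw":0},
  {"delta_pos":[0.01,-0.18,-0.51],"rotation":[0,0,0],"jaw":0},
])

```text
t: 36.92
position: [0.462, -0.3778, 0.1101]
eef_rot: [-3.14, -0.002, 1.663]
ft_force: [-0.9, 0.6, -7.4]
width: 0.0102
grip_force: 108.1
```

Request:
servo_tool([
  {"delta_pos":[0,0,-0.05],"rotation":[0,0,0],"jaw":0},
  {"delta_pos":[0,0,-0.1],"rotation":[0,0,0],"jaw":0},
  {"delta_pos":[0,0,-0.14],"rotation":[0,0,0],"jaw":0},
  {"delta_pos":[0,0,-0.165],"rotation":[0,0,0],"jaw":0},
  {"delta_pos":[0,0,-0.18],"rotation":[0,0,0],"jaw":0},
  {"delta_pos":[0,0,-0.188],"rotation":[0,0,0],"jaw":0},
  {"delta_pos":[0,0,-0.188],"rotation":[0,0,0],"jaw":0},
  {"delta_pos":[0,0,-0.188],"rotation":[0,0,0],"jaw":0},
])

```text
t: 37.58
position: [0.4637, -0.3793, 0.0676]
eef_rot: [3.14, 0.002, 1.663]
ft_force: [-3.0, 2.1, 2.3]
width: 0.0108
grip_force: 109.6
```

Run:
```python
from h import *
s=telemetry.state();print(s['t'],s['position'],s['eef_rot'],s['width'],s['grip_force'],s['ft_force'],s['wrist_torque'])
```

```text
37.5833 [ 0.46369754 -0.37929834  0.06759876] [3.14033208e+00 1.65381417e-03 1.66269355e+00] 0.010760015670095128 109.57205414772034 [-3.04445324  2.06490371  2.34281706] [ 0.52122803  0.56915216 -0.00663143]
```

Resting on the mat. Release and retreat.

Request:
servo_tool([
  {"delta_pos":[0,0,0],"rotation":[0,0,0],"jaw":0.3},
  {"delta_pos":[0,0,0],"rotation":[0,0,0],"jaw":0.5},
  {"delta_pos":[0,0,0],"rotation":[0,0,0],"jaw":0.5},
  {"delta_pos":[0,0,0],"rotation":[0,0,0],"jaw":0.5},
  {"delta_pos":[0,0,0.1],"rotation":[0,0,0],"jaw":0.5},
  {"delta_pos":[0,0,0.25],"rotation":[0,0,0],"jaw":0.5},
  {"delta_pos":[0,0,0.4],"rotation":[0,0,0],"jaw":0.5},
  {"delta_pos":[0,0,0.55],"rotation":[0,0,0],"jaw":0.5},
  {"delta_pos":[0,0,0.7],"rotation":[0,0,0],"jaw":0.5},
  {"delta_pos":[0,0,0.7],"rotation":[0,0,0],"jaw":0.5},
])

```text
t: 38.42
position: [0.4661, -0.3815, 0.2514]
eef_rot: [3.132, 0.011, 1.663]
ft_force: [0.5, -1.2, 1.8]
width: 0.043
grip_force: 0.0
```

Request:
servo_tool([
  {"delta_pos":[-0.15,-0.15,0.1],"rotation":[0,0,0],"jaw":0.5},
  {"delta_pos":[-0.3,-0.3,0.2],"rotation":[0,0,0],"jaw":0.5},
  {"delta_pos":[-0.45,-0.45,0.2],"rotation":[0,0,0],"jaw":0.5},
  {"delta_pos":[-0.6,-0.6,0.2],"rotation":[0,0,0],"jaw":0.5},
  {"delta_pos":[-0.75,-0.75,0.2],"rotation":[0,0,0],"jaw":0.5},
  {"delta_pos":[-0.75,-0.75,0.2],"rotation":[0,0,0],"jaw":0.5},
  {"delta_pos":[-0.75,-0.75,0.2],"rotation":[0,0,0],"jaw":0.5},
])

```text
t: 39.0
position: [0.272, -0.5689, 0.2909]
eef_rot: [-3.141, 0.002, 1.66]
ft_force: [-0.0, -0.2, -0.2]
width: 0.0427
grip_force: 0.0
```

Run:
```python
from h import *
from m import masks,rect
c=cam('top','t13'); im=cv2.cvtColor(c['color'],cv2.COLOR_RGB2HSV).astype(int);H,S,V=im[...,0],im[...,1],im[...,2]
for r in rect(c,((H<4)|(H>176))&(S>180)&(V>30),.040,300,2):print(r)
```

```text
(array([503.7, 282.7]), array([ 0.4634, -0.3773]), array([0.2599, 0.2004]), 5.1)
```

View pics/t13.png

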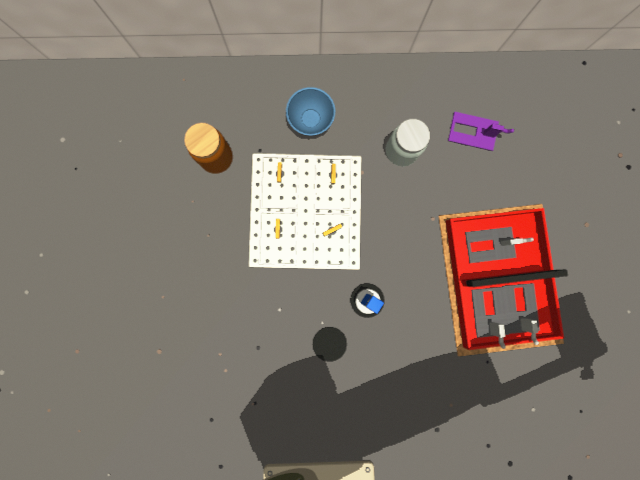

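The top view shows the tray centred on the mat, all three plates flat inside, the key upright on its mat at (368,300), and the jars and bowl untouched. The three used screws are released.

```bash
python3 -c "
from station import robot; print(robot.hand_in())"
```

```text
the job is handed in; nothing more can be done
None
```

I handed the job in after about 39 s of robot time, but the hand-in returned no verdict: the final picture shows all three plates present lying flat in the tray on the cork mat (centres about 5 mm apart), the key standing on the farther black mat, and the jars and bowl where they were.

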